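# Refill the coffee-pod rail

### The job

Refill the coffee-pod rail: slide its black end stop off and set it aside, then take every tall pod out of the pocket tray and slide it, flange down under the lips, into the rail past the spring catches. Finally slide the end stop back onto the rail behind the pods until it clicks fully home against the lips. Leave the short pod in its pocket and do not disturb the other things on the counter.

Things in the scene. Friction and masses are not known exactly. Their poses are not given: they have to be found in the camera images.
- rail: Fixed steel pod rail. Origin: on the counter, under the centre of the lips' front end; x runs into the lane. Lane floor 12 mm above the counter, 43 mm wide; two lips overhang it (underside 18 mm, top 22 mm above the counter) leaving a 32 mm slot, from x = 0 to 258 mm; outside width 60 mm. A pod's flange fits under the lips, its body standing up through the slot.
- rail_apron (a point): Centre of the open apron before the lips, on its floor, level with the lane floor (rail frame x = -27.5 mm, z = 12 mm). The apron runs from x = -55 to 0 mm, 80 mm wide; two low guide walls (top 17 mm above the counter) narrow from 62 mm apart to 43 mm at the lips. Set parts down here before sliding them in.
- rail_seat (a point): Point on the lane floor where the seated end stop's origin lies (rail frame x = 22 mm, y = 0, z = 12 mm). Here a sprung catch in each side wall sticks 3 mm into the lane; pods and the stop's foot push past it with about 5 to 10 N.
- rail_end (a point): Lane floor at the closed end wall (rail frame x = 252 mm, z = 12 mm); behind it a black end block 40 mm tall reaches to x = 298 mm. Between here and the seated stop five pods fit in a row with 8 mm to spare; a pod pushed in shoves those ahead of it along.
- end_stop: Black end stop, 60 g, seated on the rail at the start. Foot 44 (x) x 40 x 4 mm, notched at both sides for the catches; origin: centre of its underside, x into the lane. Grip block 26 x 26 mm over the origin, up to 34 mm. A 48 mm wide shoulder, x -30 to -22 mm, 7 to 17 mm up, meets the lips' front when home. Slides out along -x, free of the lips when its origin is below rail x = -23 mm.
- tray: Wooden pocket tray, fixed, 160 (x) x 136 (y) x 16 mm tall. Six square pockets 43 mm wide, floors 8 mm above the counter, centred at x = -50, 0, 50 mm and y = -33, 33 mm. Origin: centre of its underside, on the counter. Pods stand in the pockets flange down; which pocket holds what varies, some are empty.
- pod1: Tall aluminium coffee pod, standing flange down: flange 40 mm dia. x 3 mm, straight body 28 mm dia. from 3 to 24 mm up, bevelled to the top at 30 mm. About 15 g. Origin: centre of the flange's underside, z up through the dome. Each start has three to five tall pods (None at the start = absent); each begins in one of the tray's pockets.
- pod2: Tall aluminium coffee pod, standing flange down: flange 40 mm dia. x 3 mm, straight body 28 mm dia. from 3 to 24 mm up, bevelled to the top at 30 mm. About 15 g. Origin: centre of the flange's underside, z up through the dome. Each start has three to five tall pods (None at the start = absent); each begins in one of the tray's pockets.
- pod3: Tall aluminium coffee pod, standing flange down: flange 40 mm dia. x 3 mm, straight body 28 mm dia. from 3 to 24 mm up, bevelled to the top at 30 mm. About 15 g. Origin: centre of the flange's underside, z up through the dome. Each start has three to five tall pods (None at the start = absent); each begins in one of the tray's pockets.
- pod4: Tall aluminium coffee pod, standing flange down: flange 40 mm dia. x 3 mm, straight body 28 mm dia. from 3 to 24 mm up, bevelled to the top at 30 mm. About 15 g. Origin: centre of the flange's underside, z up through the dome. Each start has three to five tall pods (None at the start = absent); each begins in one of the tray's pockets.
- pod5: Tall aluminium coffee pod, standing flange down: flange 40 mm dia. x 3 mm, straight body 28 mm dia. from 3 to 24 mm up, bevelled to the top at 30 mm. About 15 g. Origin: centre of the flange's underside, z up through the dome. Each start has three to five tall pods (None at the start = absent); each begins in one of the tray's pockets.
- short_pod: Short pod, same flange and body diameter but only 17 mm tall; not for this rail, stays in its tray pocket. Origin: centre of its underside.
- cup: White cup, 64 mm dia., 55 mm tall. Origin centre of underside. A bystander.
- spoon: Steel spoon lying flat, 140 mm long along its x; origin underneath near its middle. A bystander.
- bowl: White bowl, 120 mm dia., 45 mm tall. Origin centre of underside. A bystander.
- shaker: Small glass jar, 40 mm dia., 55 mm tall. Origin centre of underside. A bystander.
- tin: Plain steel tin, 72 mm dia., 55 mm tall. Origin centre of underside. A bystander.
- saucer: White saucer, 120 mm dia., 14 mm tall. Origin centre of underside. A bystander.
Mind the look-alikes: they are no part of the job. What is shaped like the pod1 but blue or yellow is not meant.

How it is judged (in metres and radians):
On the way, in this order (a step that is already met when the one before it is completed fails the run):
1. the end stop is off the rail (distance between end_stop and rail_seat above 0.05 m), for 0.2 s.
2. every tall pod is in the rail's lane, upright under the lips, past the catches (x of pod1 in the frame of rail between 0.057 and 0.24 m and y of pod1 in the frame of rail between -0.006 and 0.006 m and z of pod1 in the frame of rail between 0.009 and 0.018 m and angle between each of pod1, pod2, pod3, pod4, pod5's own z axis and vertical below 0.2 rad and x of pod2 in the frame of rail between 0.057 and 0.24 m and y of pod2 in the frame of rail between -0.006 and 0.006 m and z of pod2 in the frame of rail between 0.009 and 0.018 m and x of pod3 in the frame of rail between 0.057 and 0.24 m and y of pod3 in the frame of rail between -0.006 and 0.006 m and z of pod3 in the frame of rail between 0.009 and 0.018 m and x of pod4 in the frame of rail between 0.057 and 0.24 m and y of pod4 in the frame of rail between -0.006 and 0.006 m and z of pod4 in the frame of rail between 0.009 and 0.018 m and x of pod5 in the frame of rail between 0.057 and 0.24 m and y of pod5 in the frame of rail between -0.006 and 0.006 m and z of pod5 in the frame of rail between 0.009 and 0.018 m), for 0.2 s.
At the end, for the whole second after the job is handed in: Every tall pod present stands upright (within 0.2 rad) in the lane under the lips, its centre more than 57 mm beyond the lips' front end; the end stop is seated (within 3 mm along the rail, 5 mm across it), all at rest; the short pod stands within 15 mm of where it started (all of step 2 and x of end_stop in the frame of rail between 0.019 and 0.025 m and y of end_stop in the frame of rail between -0.005 and 0.005 m and z of end_stop in the frame of rail between 0.009 and 0.018 m and angle between end_stop's own z axis and vertical below 0.12 rad and linear speed of each of pod1, pod2, pod3, pod4, pod5, end_stop below 0.02 m/s and distance of short_pod from where it was at the start of the episode below 0.015 m and angle between short_pod's own z axis and vertical below 0.2 rad); the robot touches nothing.
It fails at once if a bystander on the counter is pushed more than 30 mm or tipped over (distance of any of cup, spoon, bowl, shaker, tin, saucer from where it was at the start of the episode above 0.03 m or angle between any of cup, spoon, bowl, shaker, tin, saucer's own z axis and vertical above 0.5 rad).
Of pod1, pod2, pod3, pod4, pod5 only 3 to 5 are there at a start; the rules pass over those that are not, and their reading is None.
At some moment in a run one of end_stop may be knocked a few centimetres aside while the robot is not near it.
Once in a run the grip may slacken for a moment while it holds something.
It also fails if it takes over 210 s, if anything falls off the work surface, if the arm or the gripper's body presses on something with over 40 N, if the wrist force passes 120 N, or if a joint passes its speed limit or range.

### The arm

A 6-joint arm with a two-finger parallel gripper is mounted at the origin on the work surface. World frame = base frame: x ahead of the robot, y to its left, z up, the work surface at z = 0. Lengths are in m, angles in degrees, forces in N, time in s.
With the tool pointing down it reaches from about 0.4 to 0.925 m from the base axis. Payload 12.5 kg.
Tool frame: the origin (TCP) lies midway between the tips of the shut fingers; the grasp point (between the pads) lies 19 mm behind it (robot.tcp_to_grasp is the distance from the TCP to the grasp point, in m); z points along the fingers, y is the line along which they close (so a half turn about z gives the same grasp; the last joint's range is limited). The gripper opens to 95 mm and grips with 3 to 60 N. Pads are 20 mm wide; open, the fingers measure 119 mm over their backs; the gripper's body (75 mm by 180 mm) begins 59 mm behind the grasp point.
Start: joints at [-75.493, 28.126, 89.318, -0, 62.55, -6.05], TCP at [0.219, -0.585, 0.215] pointing down, gripper open.
Joint ranges: [-177.58, 177.58], [-47.91, 125.51], [2.72, 160], [-65.01, 245.01], [3.68, 167.84], [-153.87, 153.87]. Speed limits (degrees/s): [127.2, 127.2, 159.86, 180, 180, 180].

### API

Orientations are given as a 3x3 rotation matrix whose columns are the frame's x, y, z axes.
In Python, from plant import state, vision, robot gives the robot as it stands. The module is installed in compiled form; this text tells all that it offers.
- The arm moves only by the shell command python3 -m handwheel 'ROWS' [FORCE]. ROWS is JSON, a list of rows, each an object with "travel": the shift along the tool's x, y, z each as a share of 0.6 m, from -1 to 1, a list of three; "angular": the turn, a rotation vector about the tool's x, y, z each as a share of pi/2 rad, from -1 to 1, a list of three; "claw": the opening, from -1 (shut) to 1 (fully open). In form: [{"travel": [tx, ty, tz], "angular": [rx, ry, rz], "claw": claw}, ...]. A call has exactly 10 rows; each row shifts and turns the commanded pose from where the row before left it, along the tool's axes as they then stand; what a row does not reach is not made up. A row lasts 1/10 s, in which the tool goes at most 50 mm and 8.59 degrees, less where a joint would pass 70% of its speed; a pose out of reach is approached as far as the arm can. A call with a number of a shift or a turn outside -1 to 1 is refused whole. A call with a gripper value outside its range is refused whole. The fingers move at their own pace and stop on an object; FORCE is the grip in N (left out, the last holds). Time passes only in rows, so rows that do not move let the fingers close, or fill a call up. It gives the time, the measured TCP pose, the force, the opening and the grip force at its end, in the units of the state.
- state(): the state, without advancing time (a new reading comes with each control period).
- vision.get_image(name): name is "side" or "top"; returns (picture, depth): 420x560x3 uint8, red, green, blue; 420x560 float32, m along the optical axis (not along the pixel's ray), 0 where there is no reading.
- vision.camera_params(name): a dict with "camera_matrix" (3x3 intrinsics, pixels), "xyz" and "attitude" of the camera in the world. Camera axes: x right, y up, looking along -z (the intrinsics and any distortion apply to the point x, -y, -z); pixel columns grow to the right and rows downward; lengths in m; the calibration is good to about 2 mm. A picture is of the moment at which its call begins. camera_params takes no time and is no camera call.
- robot.close_job(): hands the job in; it is judged then, once.
The state is a dict: "time": time; "joint_pos": joint angles; "qvel": joint speeds; "tau": joint torques, N m; "tool_pos": TCP position; "eef_rot": TCP orientation; "force": force on the tool from outside, world axes, zero at the start; "wrist_torque": the same for the moment, N m; "grip_width": finger opening in m; "grip_force": force on a finger pad.
Only numpy, scipy, OpenCV 4.12 (cv2) and the standard library are available. Lean on these libraries where they do the work, as an engineer would, in place of code of your own. Each camera call takes 0.05 s, during which the arm holds its last target. There are 200 camera calls.

## Working session

There is one attempt and no reset: what is moved stays moved. The work goes in short steps, Python scripts to look and compute and a shell command to move; the robot and the scene stay as the last step left them, time stands still between calls to the robot, and variables do not carry over. Pictures are saved under pics/ and viewed, at most 14 in all, crops included, and the job is handed in when it is done.

```bash
mkdir -p pics; cat > h.py <<'E'
from plant import state, vision, robot
import numpy as np, cv2
def cam(n):
    p=vision.camera_params(n); return np.array(p["camera_matrix"]),np.array(p["xyz"]),np.array(p["attitude"]),p
def cloud(n):
    im,d=vision.get_image(n); K,t,R,_=cam(n)
    v,u=np.mgrid[:420,:560]
    P=np.stack([(u-K[0,2])/K[0,0]*d,-(v-K[1,2])/K[1,1]*d,-d],-1)@R.T+t
    P[d==0]=np.nan
    return im,P
def save(f,im): cv2.imwrite(f,im[:,:,::-1])
E
python3 - <<'E'
from h import *
np.set_printoptions(precision=4,suppress=True)
for n in("top","side"):
    im,P=cloud(n); save(f"pics/{n}0.png",im); np.savez(f"/tmp/{n}0.npz",im=im,P=P); print(cam(n)[3])
print(state())
E
```

```text
{'camera_matrix': array([[453.7272,   0.    , 277.9397],
       [  0.    , 453.7272, 208.0787],
       [  0.    ,   0.    ,   1.    ]]), 'xyz': array([0.437 , 0.0314, 1.26  ]), 'attitude': array([[ 0.0264,  0.9945, -0.1015],
       [-0.9995,  0.0247, -0.0184],
       [-0.0158,  0.102 ,  0.9947]])}
{'camera_matrix': array([[433.9245,   0.    , 286.7088],
       [  0.    , 433.9245, 209.3097],
       [  0.    ,   0.    ,   1.    ]]), 'xyz': array([0.1971, 0.7438, 0.9452]), 'attitude': array([[-0.9091,  0.3027, -0.2863],
       [-0.4165, -0.6806,  0.6027],
       [-0.0124,  0.6671,  0.7448]])}
{'time': 0.1, 'joint_pos': array([-75.4926,  28.1608,  89.3473,   0.0009,  62.5498,  -6.051 ]), 'qvel': array([-0.0404, -0.0586, -0.0384,  0.0963,  0.0369,  0.0367]), 'tau': array([  0.0029, -61.3619, -25.8606,   0.0694,   0.047 ,  -0.0001]), 'tool_pos': array([ 0.2194, -0.585 ,  0.2141]), 'eef_rot': array([[ 0.9363,  0.3512, -0.0002],
       [ 0.3512, -0.9363,  0.001 ],
       [ 0.0001, -0.001 , -1.    ]]), 'force': array([ 1.2264, -0.4725, -0.4092]), 'wrist_torque': array([ 0.012 , -0.0092, -0.0532]), 'grip_force': 0.0, 'grip_width': 0.09491867198904}
```

View pics/top0.png

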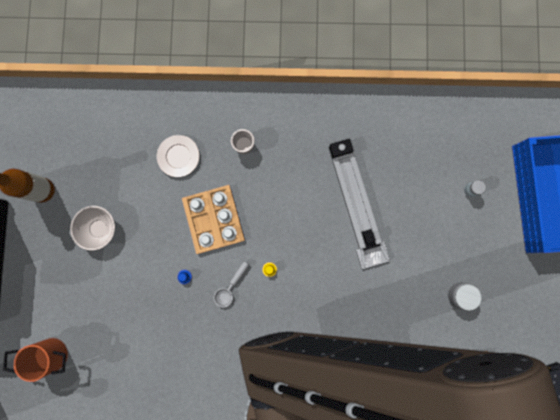

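View pics/side0.png

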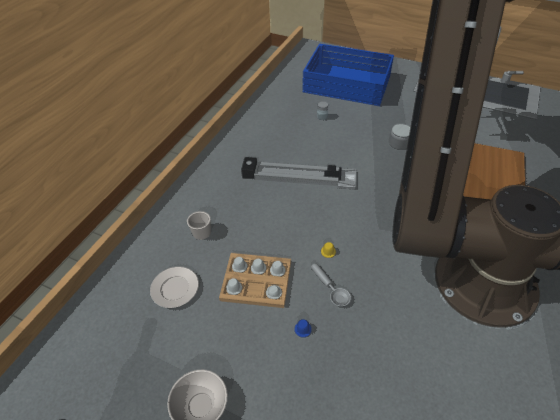

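The top view shows five silver pods in the tray, at (196,204), (219,198), (224,215), (229,233) and (205,240), with the pocket at (203,222) empty. One of the five is the short pod. The look-alikes are blue (184,277) and yellow (270,269). The rail runs from its apron (372,257) to its end block (341,148), with the end stop at (369,240). Next I'll measure these and take one close crop.

```bash
python3 - <<'E'
from h import *
np.set_printoptions(precision=4,suppress=True)
z=np.load("/tmp/top0.npz"); im,P=z["im"],z["P"]
a=cv2.resize(im[180:260,175:255],None,fx=5,fy=5,interpolation=cv2.INTER_CUBIC)
b=cv2.resize(im[130:275,320:400],(221,400),interpolation=cv2.INTER_CUBIC)
save("pics/crop0.png",np.hstack([a,b]))
print("table z",np.nanmedian(P[280:300,300:320,2]))
H=P[...,2]
def rep(n,m):
    q=P[m]; print(n,m.sum(),q.mean(0),"zmax",np.nanpercentile(q[:,2],95))
for n,(u,v) in dict(p1=(196,204),p2=(219,198),p3=(224,215),p4=(229,233),p5=(205,240),empty=(203,222)).items():
    m=np.zeros(H.shape,bool); m[v-9:v+10,u-9:u+10]=1
    print(n,"zmax",np.sort(H[m])[-6:])
    for zl in (.02,.03,):
        k=m&(H>zl)
        if k.any(): rep(f"  >{zl}",k)
m=np.zeros(H.shape,bool); m[175:262,175:255]=1
k=m&(H>.011)
pts=P[k][:,:2].astype(np.float32); r=cv2.minAreaRect(pts); print("tray",r,k.sum())
# rail
m=np.zeros(H.shape,bool); m[130:275,320:400]=1
k=m&(H>.008); r=cv2.minAreaRect(P[k][:,:2].astype(np.float32)); print("rail all",r)
k=m&(H>.0165)&(H<.03);r=cv2.minAreaRect(P[k][:,:2].astype(np.float32)); print("rail lips",r, np.median(P[k][:,2]))
for (v0,v1,n) in((130,170,"block"),(220,262,"stop")):
    k=m&(H>.03); k[:v0]=0;k[v1:]=0; rep(n,k); print(cv2.minAreaRect(P[k][:,:2].astype(np.float32)))
E
```

```text
table z 0.0006218669888224948
p1 zmax [0.0417 0.0421 0.0424 0.0426 0.0426    nan]
  >0.02 95 [0.5673 0.2793 0.0352] zmax 0.041454684167752644
  >0.03 81 [0.5666 0.2809 0.0374] zmax 0.041690885958323154
p2 zmax [0.0424 0.0429 0.0431 0.0432 0.0436 0.0437]
  >0.02 103 [0.5859 0.2162 0.0349] zmax 0.042372502206260404
  >0.03 84 [0.5856 0.2183 0.0375] zmax 0.04284880939416665
p3 zmax [0.0418 0.0427 0.043  0.044     nan    nan]
  >0.02 98 [0.5383 0.2015 0.0346] zmax 0.04120607629420687
  >0.03 79 [0.5384 0.2033 0.0375] zmax 0.04136013219286605
p4 zmax [0.0427 0.0431 0.0437 0.0442 0.0461    nan]
  >0.02 98 [0.4907 0.1872 0.0349] zmax 0.042611909723008226
  >0.03 80 [0.4903 0.1886 0.0375] zmax 0.04268610740127782
p5 zmax [0.0316 0.0319    nan    nan    nan    nan]
  >0.02 82 [0.4717 0.252  0.0245] zmax 0.029487943676320908
  >0.03 4 [0.4726 0.2482 0.0312] zmax 0.03182029151185438
empty zmax [0.0208 0.0209 0.0212 0.0213 0.022  0.0231]
  >0.02 11 [0.5235 0.2498 0.021 ] zmax 0.02254815969429802
tray ((0.5615872144699097, 0.2456296682357788), (0.22881989181041718, 0.13651995360851288), 17.41166114807129) 2237
rail all ((0.5907849073410034, -0.16541598737239838), (0.19692233204841614, 0.3761534094810486), 88.4993896484375)
rail lips ((0.5817620158195496, -0.15830746293067932), (0.34598302841186523, 0.07295454293489456), 18.67378807067871) 0.02237937982915006
block 326 [ 0.7308 -0.1129  0.0401] zmax 0.04493699423759051
((0.7321199178695679, -0.1137407124042511), (0.04020879417657852, 0.06125539541244507), 17.314678192138672)
stop 135 [ 0.4827 -0.1925  0.0426] zmax 0.05055882659467157
((0.48001816868782043, -0.19372011721134186), (0.04324471205472946, 0.047904178500175476), 17.75276756286621)
```

View pics/crop0.png

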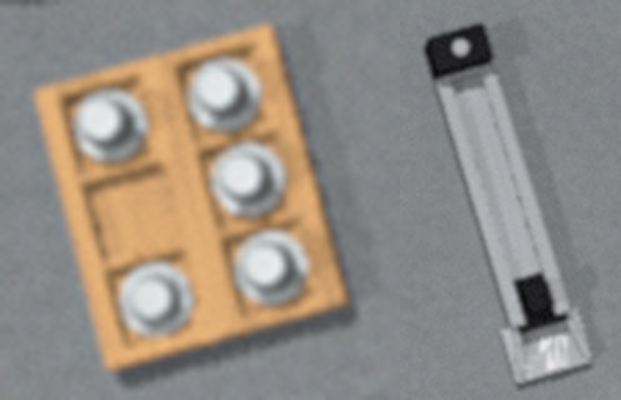

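The crop shows four tall pods, p1–p4, at crop pixels (108,122), (222,90), (245,178) and (268,265). The shorter pod p5 is at (153,297), with its top about 11 mm lower, so it stays. The rail's end stop is the black block on its lower end. Next I'll refine the rail and stop poses with both cameras.

```bash
cat > fit.py <<'E'
from h import *
from scipy.optimize import least_squares
np.set_printoptions(precision=4,suppress=True)
def frame(o,th):
    c,s=np.cos(th),np.sin(th); return lambda q:(np.asarray(q)[...,:2]-o)@np.array([[c,-s],[s,c]])
o0=np.array([0.4555,-0.2005]); th=np.radians(17.6)
def plane(n,z):
    K,t,R,_=cam(n); v,u=np.mgrid[:420,:560]
    d=np.stack([(u-K[0,2])/K[0,0],-(v-K[1,2])/K[1,1],-np.ones_like(u,float)],-1)@R.T
    return t+d*((z-t[2])/d[...,2])[...,None]
if __name__=="__main__":
  for n in("top","side"):
    f=np.load(f"/tmp/{n}0.npz"); im,P=f["im"].astype(float),f["P"]; g=im.mean(2)
    # height-map across profile: outer edges of lips at z .022
    # resample rectified image at z=.022 in rail frame
    X,Y=np.meshgrid(np.arange(-.09,.33,.0005),np.arange(-.06,.06,.0005))
    c,s=np.cos(th),np.sin(th)
    K,t,R,_=cam(n)
    outs=[]
    for z in(.012,.022,.046):
        W=np.stack([o0[0]+c*X-s*Y,o0[1]+s*X+c*Y,np.full_like(X,z)],-1)
        q=(W-t)@R; u=K[0,0]*q[...,0]/-q[...,2]+K[0,2]; v=-K[1,1]*q[...,1]/-q[...,2]+K[1,2]
        outs.append(cv2.remap(im.astype(np.uint8),u.astype(np.float32),v.astype(np.float32),cv2.INTER_CUBIC))
    for o in outs:
        for xx in np.arange(-.09,.33,.05)/1.: cv2.line(o,(int((xx+.09)/.0005),0),(int((xx+.09)/.0005),6),(255,0,0),1)
        cv2.line(o,(180,0),(180,20),(255,0,0),1); cv2.line(o,(0,120),(839,120),(255,0,0),1)
    cv2.imwrite(f"pics/rect_{n}.png",cv2.resize(np.vstack(outs),(790,590))[:,:,::-1])
    k=np.isfinite(P).all(-1); q=P[k]; r=frame(o0,th)(q)
    k2=(abs(r[:,1])<.05)
    m=k2&(q[:,2]>.017)&(q[:,2]<.028)&(r[:,0]>.06)&(r[:,0]<.24)
    a=np.polyfit(r[m,0],r[m,1],1); print(n,"centreline slope deg",np.degrees(a[0]),"off at 0",a[1],"y pct",np.percentile(r[m,1],[1,5,50,95,99]))
    m=k2&(q[:,2]>.036)&(r[:,0]>.2); print("block x pct",np.percentile(r[m,0],[2,5,50,95,98]),"y",np.percentile(r[m,1],[2,5,50,95,98]),q[m,2].max())
    m=k2&(q[:,2]>.041)&(r[:,0]<.1); print("stop x",np.percentile(r[m,0],[2,5,50,95,98]),"y",np.percentile(r[m,1],[2,5,50,95,98]),m.sum(),np.median(q[m,2]))
    m=(abs(r[:,1])<.045)&(q[:,2]>.007)&(r[:,0]<.0); print("apron x",np.percentile(r[m,0],[2,5,50]),"y",np.percentile(r[m,1],[2,5,50,95,98]))
E
python3 fit.py
```

```text
top centreline slope deg 0.054723386931553715 off at 0 -0.000546543918182927 y pct [-0.0309 -0.0298  0.0026  0.0282  0.0291]
block x pct [0.2719 0.2745 0.4876 0.5215 0.5258] y [-0.0461 -0.0408 -0.      0.042   0.0471] 0.057984743161812125
stop x [-0.1828 -0.1775 -0.1408 -0.132   0.0253] y [-0.0111 -0.0068  0.0238  0.0475  0.0489] 4038 0.7613519168914953
apron x [-0.1829 -0.1777 -0.1396] y [-0.028  -0.0132  0.02    0.0425  0.044 ]
side centreline slope deg -0.2235834594822651 off at 0 -4.612379816405127e-05 y pct [-0.0356 -0.0317  0.0127  0.0274  0.0295]
block x pct [0.2724 0.2742 0.4903 0.5211 0.5251] y [-0.0443 -0.04    0.0019  0.0412  0.0459] 0.05511621282910806
stop x [0.0229 0.0234 0.0355 0.047  0.0476] y [-0.0184 -0.016   0.0014  0.0112  0.0115] 64 0.04518314540483709
apron x [-0.533  -0.5179 -0.4066] y [-0.0433 -0.0405 -0.0069  0.0379  0.041 ]
```

```bash
python3 -c "
import cv2,numpy as np
a=cv2.imread('pics/rect_top.png');b=cv2.imread('pics/rect_side.png')
cv2.imwrite('pics/rect.png',cv2.resize(np.vstack([a[197:],b[197:]]),(800,600)))"
```

```text
(no output)
```

View pics/rect.png

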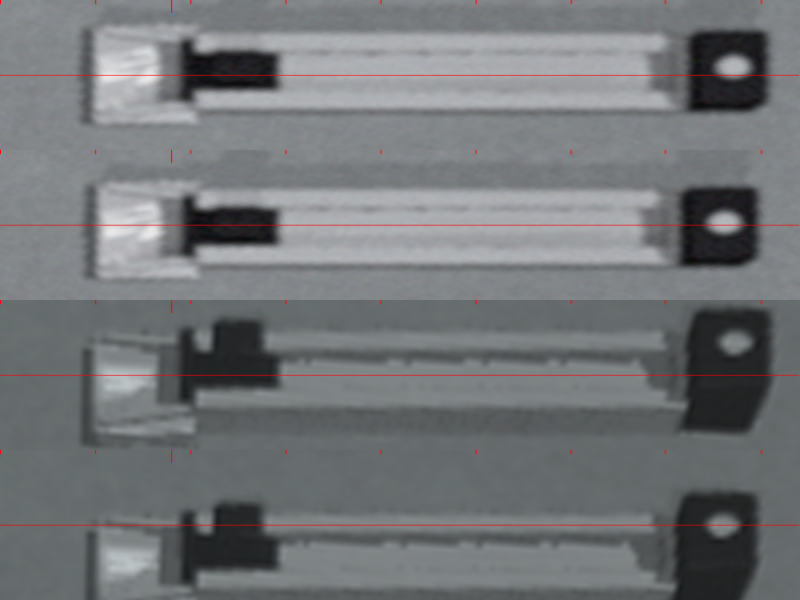

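The rectified strips (z=0.022 and 0.046, top and side cameras) put the lips' front edge at about px 195, so the rail origin lies roughly 12 mm further in than I assumed. The lane centre is at row 71, not 75. I'll take these profiles numerically.

```bash
python3 - <<'E'
from fit import *
c,s=np.cos(th),np.sin(th)
def rect(n,z,X,Y,src):
    K,t,R,_=cam(n)
    W=np.stack([o0[0]+c*X-s*Y,o0[1]+s*X+c*Y,np.full_like(X,z)],-1)
    q=(W-t)@R; u=K[0,0]*q[...,0]/-q[...,2]+K[0,2]; v=-K[1,1]*q[...,1]/-q[...,2]+K[1,2]
    return cv2.remap(src.astype(np.float32),u.astype(np.float32),v.astype(np.float32),cv2.INTER_LINEAR)
def edges(p,x,k=6):
    p=cv2.GaussianBlur(p.reshape(1,-1),(0,0),2).ravel(); g=np.gradient(p)
    i=[j for j in range(2,len(g)-2) if abs(g[j])==abs(g[j-2:j+3]).max()]
    i=sorted(sorted(i,key=lambda j:-abs(g[j]))[:k]); return [(round(x[j]*1e3,1),round(float(g[j]),1)) for j in i]
for n in("top","side"):
    f=np.load(f"/tmp/{n}0.npz"); g=f["im"].mean(2); Z=np.nan_to_num(f["P"][...,2])
    y=np.arange(-.06,.06,.0005)
    for a,b in((.07,.12),(.19,.24)):
        X,Y=np.meshgrid(np.arange(a,b,.001),y)
        print(n,a,"lum y-edges z22",edges(np.median(rect(n,.022,X,Y,g),1),y,8))
        zz=np.median(rect(n,.022,X,Y,Z),1); print("   depth y-prof",[(int(1e3*yy),round(1e3*float(q))) for yy,q in zip(y[::6],zz[::6])])
    x=np.arange(-.09,.33,.0005)
    for z,r,nm in((.022,(.017,.024),"lip+ "),(.022,(-.03,-.02),"lip-"),(.04,(-.02,.02),"block"),(.012,(-.012,.01),"mid12"),(.046,(-.012,.008),"stop46")):
        X,Y=np.meshgrid(x,np.arange(*r,.001)); print(n,nm,"x-edges",edges(np.median(rect(n,z,X,Y,g),0),x,7))
    X,Y=np.meshgrid(np.arange(.028,.04,.001),y); print(n,"stop46 y",edges(np.median(rect(n,.046,X,Y,g),1),y,6))
    X,Y=np.meshgrid(np.arange(.275,.30,.001),y); print(n,"block40 y",edges(np.median(rect(n,.04,X,Y,g),1),y,6))
E
```

```text
top 0.07 lum y-edges z22 [(np.float64(-55.5), -1.0), (np.float64(-33.5), 4.1), (np.float64(-21.0), -2.0), (np.float64(-15.5), 1.8), (np.float64(4.0), -1.2), (np.float64(14.5), 1.2), (np.float64(27.0), -5.6), (np.float64(32.5), 2.2)]
   depth y-prof [(-60, 2), (-56, 1), (-53, 0), (-50, 0), (-47, 1), (-44, 1), (-41, 1), (-38, 0), (-35, 0), (-32, 3), (-29, 21), (-26, 23), (-23, 22), (-20, 23), (-17, 21), (-14, 13), (-11, 13), (-8, 13), (-5, 12), (-2, 12), (0, 13), (3, 12), (6, 13), (9, 13), (12, 13), (15, 19), (18, 23), (21, 23), (24, 23), (27, 23), (30, 14), (33, 2), (36, 1), (39, 1), (42, 0), (45, 1), (48, 1), (51, 1), (54, 1), (57, 1)]
top 0.19 lum y-edges z22 [(np.float64(-55.0), -1.2), (np.float64(-33.0), 4.0), (np.float64(-21.5), -1.8), (np.float64(-15.5), 1.6), (np.float64(1.0), -1.1), (np.float64(14.5), 1.3), (np.float64(27.0), -5.4), (np.float64(33.0), 2.0)]
   depth y-prof [(-60, 1), (-56, 1), (-53, 1), (-50, 1), (-47, 1), (-44, 1), (-41, 1), (-38, 1), (-35, 1), (-32, 3), (-29, 21), (-26, 22), (-23, 22), (-20, 23), (-17, 21), (-14, 13), (-11, 13), (-8, 14), (-5, 13), (-2, 12),
[... 3483 characters left out ...]
 (np.float64(-41.5), 6.7), (np.float64(-8.5), -6.7), (np.float64(4.0), -5.4), (np.float64(57.5), 6.3), (np.float64(273.5), -4.8), (np.float64(318.0), 5.9)]
side stop46 x-edges [(np.float64(4.5), -6.4), (np.float64(12.5), 6.8), (np.float64(22.0), -10.1), (np.float64(48.5), 6.8), (np.float64(265.0), -5.9), (np.float64(283.0), 5.5), (np.float64(307.5), 5.4)]
side stop46 y [(np.float64(-46.0), -0.2), (np.float64(-35.5), 0.1), (np.float64(-18.0), -3.9), (np.float64(10.0), -0.3), (np.float64(35.5), 5.8), (np.float64(49.5), -2.1)]
side block40 y [(np.float64(-33.0), -3.7), (np.float64(-14.5), 3.2), (np.float64(-10.5), 3.9), (np.float64(0.0), -4.9), (np.float64(30.0), -0.4), (np.float64(58.0), 0.6)]
```

```bash
cat > go.py <<'E'
import sys
from h import *
O=np.array([.4679,-.1999]); TH=17.6
def rail(x,y=0):
    c,s=np.cos(np.radians(TH)),np.sin(np.radians(TH)); return O+[c*x-s*y,s*x+c*y]
def inrail(p):
    c,s=np.cos(np.radians(TH)),np.sin(np.radians(TH)); d=np.array(p[:2])-O; return np.array([c*d[0]+s*d[1],-s*d[0]+c*d[1]])
def plan(x,y,z):
    s=state(); R=np.array(s["eef_rot"]); a=np.degrees(np.arctan2(R[1,0],R[0,0]))
    # delta in tool axes after the turn (tool x at TH, y at TH-90, z down)
    d=np.array([x,y,z])-s["tool_pos"]; c,q=np.cos(np.radians(TH)),np.sin(np.radians(TH))
    t=np.array([c*d[0]+q*d[1],q*d[0]-c*d[1],-d[2]])/.6
    print("to",np.round([x,y,z],4),"travel total",np.round(t,4),"turn",round((a-TH)/90,4),"rows>=",round(np.linalg.norm(t)/.08,1))
def show():
    s=state(); R=s["eef_rot"]; print("t",round(s["time"],2),"tcp",np.round(s["tool_pos"],4),"rail",np.round(inrail(s["tool_pos"])*1e3,1),"ang",np.round(np.degrees(np.arctan2(R[1,0],R[0,0])),2),"zax",np.round(R[:,2],4),"F",np.round(s["force"],1),"w",np.round(s["grip_width"],4),"g",np.round(s["grip_force"],1),"j6",np.round(s["joint_pos"][5]))
E
python3 - <<'E'
from go import *
show(); p=rail(.022); plan(*p,.2141); plan(*p,.12)
f=np.load("/tmp/side0.npz");P=f["P"];
from scipy import ndimage
for n in("top","side"):
    P=np.load(f"/tmp/{n}0.npz")["P"]; m=(P[...,2]>.033)&(P[...,2]<.05)&(P[...,0]>.43)&(P[...,0]<.63)&(P[...,1]>.15)&(P[...,1]<.32)
    l,k=ndimage.label(m)
    for i in range(1,k+1):
        q=P[l==i]
        if len(q)>15: print(n,len(q),q.mean(0), "minmax mid",(np.percentile(q,3,0)+np.percentile(q,97,0))/2)
E
```

```text
t 0.1 tcp [ 0.2194 -0.585   0.2141] rail [-353.3 -291.9] ang 20.56 zax [-2.e-04  1.e-03 -1.e+00] F [ 1.2 -0.5 -0.4] w 0.0949 g 0.0 j6 -6.0
to [ 0.4889 -0.1932  0.2141] travel total [ 0.6254 -0.4865  0.    ] turn 0.0329 rows>= 9.9
to [ 0.4889 -0.1932  0.12  ] travel total [ 0.6254 -0.4865  0.1569] turn 0.0329 rows>= 10.1
top 76 [0.58535505 0.21796046 0.03806998] minmax mid [0.58572225 0.21804235 0.03829981]
top 76 [0.56662017 0.28108775 0.03772112] minmax mid [0.56732998 0.28149617 0.03801111]
top 72 [0.53860032 0.20352106 0.03795151] minmax mid [0.53800548 0.20295223 0.03831813]
top 72 [0.4908362  0.18831393 0.03801926] minmax mid [0.49084595 0.18861908 0.03876546]
side 69 [0.58562286 0.21910049 0.03676099] minmax mid [0.58621394 0.21866591 0.03689973]
side 61 [0.5393578  0.20344181 0.03720181] minmax mid [0.53967192 0.20350656 0.03699427]
side 67 [0.49073551 0.18940492 0.03680038] minmax mid [0.49098889 0.18908361 0.03670271]
side 72 [0.56711939 0.28157187 0.03694131] minmax mid [0.56692582 0.28130042 0.03645521]
```

```bash
python3 -m handwheel '[{"travel":[0,0,0],"angular":[0,0,0.0329],"claw":0.0},{"travel":[0.0625,-0.0486,0],"angular":[0,0,0],"claw":0.0},{"travel":[0.0625,-0.0486,0],"angular":[0,0,0],"claw":0.0},{"travel":[0.0625,-0.0486,0],"angular":[0,0,0],"claw":0.0},{"travel":[0.0625,-0.0486,0],"angular":[0,0,0],"claw":0.0},{"travel":[0.0625,-0.0486,0],"angular":[0,0,0],"claw":0.0},{"travel":[0.0625,-0.0486,0],"angular":[0,0,0],"claw":0.0},{"travel":[0.0625,-0.0486,0],"angular":[0,0,0],"claw":0.0},{"travel":[0.0625,-0.0486,0],"angular":[0,0,0],"claw":0.0},{"travel":[0.0625,-0.0486,0],"angular":[0,0,0],"claw":0.0}]' 20
python3 - <<'E'
from go import *
show(); plan(*rail(.022),.12); plan(*rail(.022),.027)
for n in("top","side"):
    P=np.load(f"/tmp/{n}0.npz")["P"]; q=P[np.isfinite(P).all(-1)]
    r=np.stack([inrail(p) for p in q[(abs(q[:,0]-.6)<.25)&(abs(q[:,1]+.15)<.2)&(q[:,2]<.08)]]); z=q[(abs(q[:,0]-.6)<.25)&(abs(q[:,1]+.15)<.2)&(q[:,2]<.08)][:,2]
    for nm,m in(("stop",(z>.039)&(abs(r[:,0]-.022)<.04)&(abs(r[:,1])<.03)),("block",(z>.037)&(abs(r[:,0]-.278)<.04)&(abs(r[:,1])<.045)),("lips",(z>.0195)&(z<.026)&(abs(r[:,1])<.035)&(abs(r[:,0]-.15)<.08))):
        k=r[m]; print(n,nm,m.sum(),"mean",k.mean(0)*1e3,"mid",(np.percentile(k,3,0)+np.percentile(k,97,0))/2*1e3,"size",(np.percentile(k,97,0)-np.percentile(k,3,0))*1e3)
E
```

```text
time: 1.1
tool_pos: [0.4626, -0.2312, 0.2146]
eef_rot: [[0.953, 0.302, -0.0], [0.302, -0.953, -0.0], [-0.0, -0.0, -1.0]]
force: [0.8, -0.4, 1.1]
grip_width: 0.0475
grip_force: 0.0
t 1.1 tcp [ 0.4626 -0.2312  0.2146] rail [-14.5 -28.3] ang 17.59 zax [-1.e-04 -0.e+00 -1.e+00] F [ 0.8 -0.4  1.1] w 0.0475 g 0.0 j6 39.0
to [ 0.4889 -0.1932  0.12  ] travel total [ 0.0609 -0.0471  0.1576] turn -0.0001 rows>= 2.2
to [ 0.4889 -0.1932  0.027 ] travel total [ 0.0609 -0.0471  0.3126] turn -0.0001 rows>= 4.0
top stop 99 mean [21.98924289  2.71105137] mid [22.10813185  2.54704168] size [24.39176145 24.70559113]
top block 283 mean [277.51963645   2.36211564] mid [277.67133431   3.04598424] size [35.95567268 55.36546685]
top lips 508 mean [150.60877332   2.75872564] mid [150.66670729   2.36554462] size [151.02910139  58.84486311]
side stop 66 mean [23.24634903  2.74608331] mid [23.21018904  0.23654006] size [24.34571793 29.07571474]
side block 164 mean [277.72727621   3.86563504] mid [278.5286252    3.15051827] size [36.79801169 56.37662653]
side lips 340 mean [151.10326008   1.27383135] mid [149.80019353   0.69825275] size [151.48944335  60.33229141]
```

```bash
python3 -m handwheel '[{"travel":[0.0,0,0.0],"angular":[0,0,0],"claw":0.0},{"travel":[0,0,0],"angular":[0,0,0],"claw":0.0},{"travel":[0,0,0.07],"angular":[0,0,0],"claw":0.0},{"travel":[0,0,0.07],"angular":[0,0,0],"claw":0.0},{"travel":[0,0,0],"angular":[0,0,0],"claw":0.0},{"travel":[0,0,0],"angular":[0,0,0],"claw":0.0},{"travel":[0,0,0],"angular":[0,0,0],"claw":0.0},{"travel":[0,0,0],"angular":[0,0,0],"claw":0.0},{"travel":[0,0,0],"angular":[0,0,0],"claw":0.0},{"travel":[0,0,0],"angular":[0,0,0],"claw":0.0}]' 5
python3 - <<'E'
from go import *
show(); plan(*rail(.022,.0012),.027)
im,P=cloud("side"); np.savez("/tmp/side1.npz",im=im,P=P)
im,P=cloud("top"); np.savez("/tmp/top1.npz",im=im,P=P)
a=im[150:350,270:470]; b=np.load("/tmp/side1.npz")["im"][60:260,250:450]
save("pics/hover.png",cv2.resize(np.hstack([a,b]),(800,400)))
E
```

```text
time: 2.1
tool_pos: [0.4621, -0.2332, 0.1314]
eef_rot: [[0.953, 0.302, 0.001], [0.302, -0.953, -0.001], [0.001, 0.001, -1.0]]
force: [-0.3, -0.3, 0.2]
grip_width: 0.0476
grip_force: 0.0
t 2.1 tcp [ 0.4621 -0.2332  0.1314] rail [-15.6 -30. ] ang 17.6 zax [ 1.1e-03 -8.0e-04 -1.0e+00] F [-0.3 -0.3  0.2] w 0.0476 g 0.0 j6 38.0
to [ 0.4885 -0.1921  0.027 ] travel total [ 0.0627 -0.0519  0.174 ] turn -0.0 rows>= 2.4
```

View pics/hover.png

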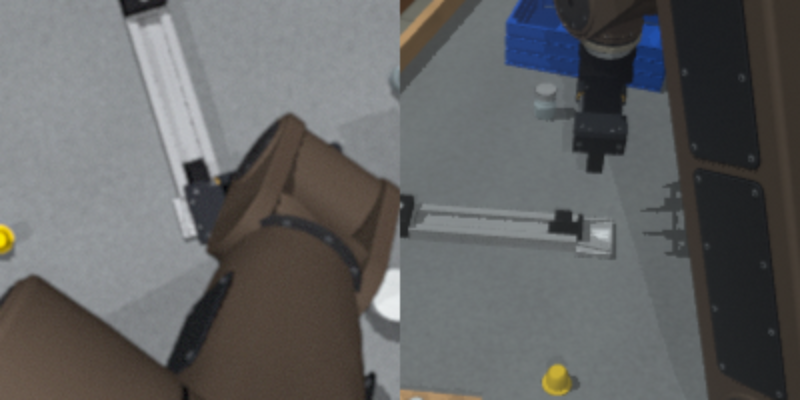

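The hover view shows the gripper short of the stop: fingers at about (595,160) and stop at (565,220) in the right half. I'll move over the stop and then straight down, feeling for the lane.

```bash
python3 -m handwheel '[{"travel":[0.0314,-0.026,0.0],"angular":[0,0,0],"claw":0.0},{"travel":[0.0313,-0.0259,0],"angular":[0,0,0],"claw":0.0},{"travel":[0,0,0.04],"angular":[0,0,0],"claw":0.0},{"travel":[0,0,0.04],"angular":[0,0,0],"claw":0.0},{"travel":[0,0,0.04],"angular":[0,0,0],"claw":0.0},{"travel":[0,0,0.03],"angular":[0,0,0],"claw":0.0},{"travel":[0,0,0.024],"angular":[0,0,0],"claw":0.0},{"travel":[0,0,0],"angular":[0,0,0],"claw":0.0},{"travel":[0,0,0],"angular":[0,0,0],"claw":0.0},{"travel":[0,0,0],"angular":[0,0,0],"claw":0.0}]' 5
python3 -c "
from go import *
show();plan(*rail(.022,.0012),.026)"
python3 -m handwheel '[{"travel":[0,0,0],"angular":[0,0,0],"claw":-0.2},{"travel":[0,0,0],"angular":[0,0,0],"claw":-0.4},{"travel":[0,0,0],"angular":[0,0,0],"claw":-0.5},{"travel":[0,0,0],"angular":[0,0,0],"claw":-0.6},{"travel":[0,0,0],"angular":[0,0,0],"claw":-0.6},{"travel":[0,0,0],"angular":[0,0,0],"claw":-0.6},{"travel":[0,0,0],"angular":[0,0,0],"claw":-0.6},{"travel":[0,0,0],"angular":[0,0,0],"claw":-0.6},{"travel":[0,0,0],"angular":[0,0,0],"claw":-0.6},{"travel":[0,0,0],"angular":[0,0,0],"claw":-0.6}]' 5
python3 -c "
from go import *
show()
s=state();print(np.round(s['wrist_torque'],3))
c,q=np.cos(np.radians(TH)),np.sin(np.radians(TH));F=s['force'];print('F rail xy',c*F[0]+q*F[1],-q*F[0]+c*F[1])"
```

```text
time: 3.2
tool_pos: [0.4887, -0.1922, 0.027]
eef_rot: [[0.953, 0.302, 0.001], [0.302, -0.953, -0.001], [0.001, 0.001, -1.0]]
force: [0.2, -0.2, 0.2]
grip_width: 0.0473
grip_force: 0.0
t 3.2 tcp [ 0.4887 -0.1922  0.027 ] rail [22.2  1.1] ang 17.6 zax [ 1.1e-03 -7.0e-04 -1.0e+00] F [ 0.2 -0.2  0.2] w 0.0473 g 0.0 j6 44.0
to [ 0.4885 -0.1921  0.026 ] travel total [-0.0003 -0.0002  0.0017] turn 0.0 rows>= 0.0
time: 4.2
tool_pos: [0.4885, -0.1921, 0.0266]
eef_rot: [[0.953, 0.302, 0.001], [0.302, -0.953, -0.0], [0.0, 0.001, -1.0]]
force: [-1.3, 0.8, 6.1]
grip_width: 0.0256
grip_force: 5.0
t 4.2 tcp [ 0.4885 -0.1921  0.0266] rail [22.   1.2] ang 17.6 zax [ 5.e-04 -4.e-04 -1.e+00] F [-1.3  0.8  6.1] w 0.0256 g 5.0 j6 44.0
[ 0.051  0.098 -0.052]
F rail xy -1.0273855609491702 1.181170020982313
```

```bash
cat >> go.py <<'E'
def fr():
    s=state(); c,q=np.cos(np.radians(TH)),np.sin(np.radians(TH));F=s['force'];show();print("   F rail xyz",np.round([c*F[0]+q*F[1],-q*F[0]+c*F[1],F[2]],1))
E
python3 -m handwheel '[{"travel":[0,0,0],"angular":[0,0,0],"claw":-1},{"travel":[0,0,0],"angular":[0,0,0],"claw":-1},{"travel":[-0.0075,0,0],"angular":[0,0,0],"claw":-1},{"travel":[-0.0075,0,0],"angular":[0,0,0],"claw":-1},{"travel":[-0.0075,0,0],"angular":[0,0,0],"claw":-1},{"travel":[-0.0075,0,0],"angular":[0,0,0],"claw":-1},{"travel":[-0.0075,0,0],"angular":[0,0,0],"claw":-1},{"travel":[-0.0075,0,0],"angular":[0,0,0],"claw":-1},{"travel":[0,0,0],"angular":[0,0,0],"claw":-1},{"travel":[0,0,0],"angular":[0,0,0],"claw":-1}]' 35 >/dev/null
python3 -c "
from go import *
fr()"
python3 -m handwheel '[{"travel":[0,0.001,0],"angular":[0,0,0],"claw":-1},{"travel":[0,0.001,0],"angular":[0,0,0],"claw":-1},{"travel":[0,0.001,0],"angular":[0,0,0],"claw":-1},{"travel":[0,0,0],"angular":[0,0,0],"claw":-1},{"travel":[0,0,0],"angular":[0,0,0],"claw":-1},{"travel":[0,0,0],"angular":[0,0,0],"claw":-1},{"travel":[0,0,0],"angular":[0,0,0],"claw":-1},{"travel":[0,0,0],"angular":[0,0,0],"claw":-1},{"travel":[0,0,0],"angular":[0,0,0],"claw":-1},{"travel":[0,0,0],"angular":[0,0,0],"claw":-1}]' >/dev/null
python3 -c "
from go import *
fr()"
python3 -m handwheel '[{"travel":[0,-0.002,0],"angular":[0,0,0],"claw":-1},{"travel":[0,-0.002,0],"angular":[0,0,0],"claw":-1},{"travel":[0,-0.002,0],"angular":[0,0,0],"claw":-1},{"travel":[0,0,0],"angular":[0,0,0],"claw":-1},{"travel":[0,0,0],"angular":[0,0,0],"claw":-1},{"travel":[0,0,0],"angular":[0,0,0],"claw":-1},{"travel":[0,0,0],"angular":[0,0,0],"claw":-1},{"travel":[0,0,0],"angular":[0,0,0],"claw":-1},{"travel":[0,0,0],"angular":[0,0,0],"claw":-1},{"travel":[0,0,0],"angular":[0,0,0],"claw":-1}]' >/dev/null
python3 -c "
from go import *
fr()"
```

```text
t 5.2 tcp [ 0.4623 -0.2006  0.0265] rail [-5.6  1.1] ang 17.6 zax [ 2.e-04 -6.e-04 -1.e+00] F [-0.7 -2.2  7.6] w 0.0258 g 35.0 j6 41.0
   F rail xyz [-1.3 -1.9  7.6]
t 6.2 tcp [ 0.4622 -0.2011  0.0264] rail [-5.8  0.6] ang 17.6 zax [-0.0014  0.0011 -1.    ] F [-0.2  4.5  5.1] w 0.026 g 3.5 j6 41.0
   F rail xyz [1.1 4.4 5.1]
t 7.2 tcp [ 0.4623 -0.1999  0.0264] rail [-5.4  1.7] ang 17.6 zax [ 0.0014 -0.002  -1.    ] F [ -1.8 -12.1   2.4] w 0.026 g 35.0 j6 42.0
   F rail xyz [ -5.3 -11.    2.4]
```

```bash
sed -i 's/^O=.*/O=np.array([.4676,-.19895])/' go.py
python3 -m handwheel '[{"travel":[0,0.003,0],"angular":[0,0,0],"claw":-1},{"travel":[-0.01,0,0],"angular":[0,0,0],"claw":-1},{"travel":[-0.015,0,0],"angular":[0,0,0],"claw":-1},{"travel":[-0.02,0,0],"angular":[0,0,0],"claw":-1},{"travel":[-0.015,0,0],"angular":[0,0,0],"claw":-1},{"travel":[0,0,0],"angular":[0,0,0],"claw":-1},{"travel":[0,0,-0.02],"angular":[0,0,0],"claw":-1},{"travel":[0,0,-0.05],"angular":[0,0,0],"claw":-1},{"travel":[0,0,-0.05],"angular":[0,0,0],"claw":-1},{"travel":[0,0,0],"angular":[0,0,0],"claw":-1}]' 35 >/dev/null
python3 - <<'E'
from go import *
fr(); plan(.56,0,.098); 
im,P=cloud("side"); save("pics/lift.png",cv2.resize(im[80:240,220:430],None,fx=3,fy=3))
E
```

```text
Traceback (most recent call last):
  File "go.py", line 17, in fr
    s=state(); c,q=np.cos(np.radians(TH)),np.sin(np.radians(TH));F=s['force'];show();print("   F rail xyz",np.round([c*F[0]+q*F[1],-q*F[0]+c*F[1],F[2]],1))
                                     ^^
NameError: name 'TH' is not defined
```

```bash
sed -i 's/^O=.*/O=np.array([.4676,-.19895]); TH=17.6/' go.py
python3 - <<'E'
from go import *
fr(); plan(.56,0,.098); 
im,P=cloud("side"); save("pics/lift.png",cv2.resize(im[80:240,220:430],None,fx=3,fy=3))
E
```

```text
t 8.2 tcp [ 0.429  -0.2114  0.1014] rail [-40.5  -0.2] ang 17.61 zax [ 0.0035 -0.0024 -1.    ] F [ 0.6 -0.8 -1. ] w 0.0256 g 35.0 j6 38.0
   F rail xyz [ 0.3 -0.9 -1. ]
to [0.56  0.    0.098] travel total [ 0.3146 -0.2698  0.0057] turn 0.0002 rows>= 5.2
```

View pics/lift.png

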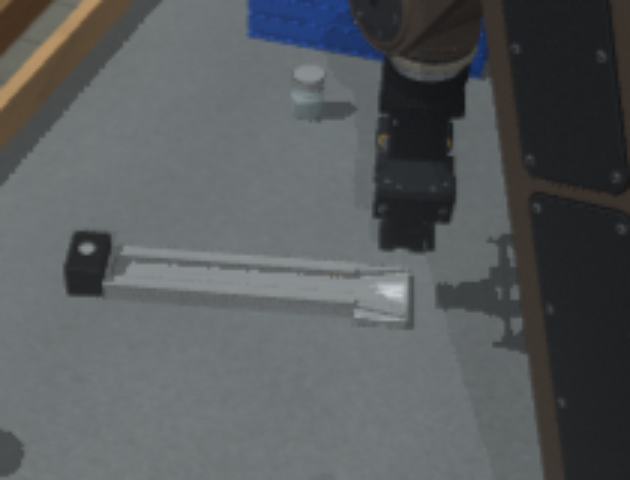

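The stop is in the gripper at (408,235) and the rail is empty. I'll set the stop down on the open counter at about (0.56, 0.0).

```bash
python3 -m handwheel '[{"travel":[0.03,-0.0258,0],"angular":[0,0,0],"claw":-1},{"travel":[0.0407,-0.0349,0],"angular":[0,0,0],"claw":-1},{"travel":[0.0407,-0.0349,0],"angular":[0,0,0],"claw":-1},{"travel":[0.0407,-0.0349,0],"angular":[0,0,0],"claw":-1},{"travel":[0.0407,-0.0349,0],"angular":[0,0,0],"claw":-1},{"travel":[0.0407,-0.0349,0],"angular":[0,0,0],"claw":-1},{"travel":[0.0407,-0.0349,0],"angular":[0,0,0],"claw":-1},{"travel":[0.0407,-0.0349,0],"angular":[0,0,0],"claw":-1},{"travel":[0,0,0],"angular":[0,0,0],"claw":-1},{"travel":[0,0,0],"angular":[0,0,0],"claw":-1}]' >/dev/null
python3 -c "
from go import *
fr();plan(.56,0,.017)"
python3 -m handwheel '[{"travel":[0,0,0.04],"angular":[0,0,0],"claw":-1},{"travel":[0,0,0.04],"angular":[0,0,0],"claw":-1},{"travel":[0,0,0.04],"angular":[0,0,0],"claw":-1},{"travel":[0,0,0.01],"angular":[0,0,0],"claw":-1},{"travel":[0,0,0.006],"angular":[0,0,0],"claw":-1},{"travel":[0,0,0.004],"angular":[0,0,0],"claw":-1},{"travel":[0,0,0.002],"angular":[0,0,0],"claw":-1},{"travel":[0,0,0],"angular":[0,0,0],"claw":-1},{"travel":[0,0,0],"angular":[0,0,0],"claw":-1},{"travel":[0,0,0],"angular":[0,0,0],"claw":-1}]' >/dev/null
python3 -c "
from go import *
fr()"
```

```text
t 9.25 tcp [0.5586 0.0011 0.0971] rail [147.2 163.2] ang 17.68 zax [-2.4e-03  1.0e-04 -1.0e+00] F [ 0.4 -0.4 -0.9] w 0.0261 g 35.0 j6 66.0
   F rail xyz [ 0.2 -0.5 -0.9]
to [0.56  0.    0.017] travel total [0.0018 0.0024 0.1335] turn 0.0009 rows>= 1.7
t 10.25 tcp [5.596e-01 2.000e-04 1.440e-02] rail [147.9 162. ] ang 17.6 zax [ 1.3e-03 -5.0e-04 -1.0e+00] F [-2.1 -1.7  5.5] w 0.0258 g 35.0 j6 66.0
   F rail xyz [-2.5 -1.   5.5]
```

```bash
python3 -m handwheel '[{"travel":[0,0,0],"angular":[0,0,0],"claw":0},{"travel":[0,0,0],"angular":[0,0,0],"claw":0},{"travel":[0,0,0],"angular":[0,0,0],"claw":0},{"travel":[0,0,-0.04],"angular":[0,0,0],"claw":0},{"travel":[0,0,-0.05],"angular":[0,0,0],"claw":0},{"travel":[0,0,-0.03],"angular":[0,0,0],"claw":0},{"travel":[0,0,0],"angular":[0,0,0],"claw":0},{"travel":[0,0,0],"angular":[0,0,0],"claw":0},{"travel":[0,0,0],"angular":[0,0,0],"claw":0},{"travel":[0,0,0],"angular":[0,0,0],"claw":0}]' >/dev/null
python3 -c "
from go import *
fr();plan(.4910,.1885,.0864);plan(.4910,.1885,.019)"
```

```text
t 11.25 tcp [0.5589 0.0006 0.084 ] rail [147.4 162.6] ang 17.6 zax [-1.6e-03  1.0e-04 -1.0e+00] F [-0.7 -0.  -0.3] w 0.0476 g 0.0 j6 66.0
   F rail xyz [-0.7  0.2 -0.3]
to [0.491  0.1885 0.0864] travel total [-0.0133 -0.3327 -0.0039] turn -0.0 rows>= 4.2
to [0.491  0.1885 0.019 ] travel total [-0.0133 -0.3327  0.1084] turn -0.0 rows>= 4.4
```

```bash
python3 -m handwheel '[{"travel":[0,-0.03,0],"angular":[0,0,0],"claw":0},{"travel":[-0.0023,-0.055,0],"angular":[0,0,0],"claw":0},{"travel":[-0.0022,-0.055,0],"angular":[0,0,0],"claw":0},{"travel":[-0.0022,-0.055,0],"angular":[0,0,0],"claw":0},{"travel":[-0.0022,-0.055,0],"angular":[0,0,0],"claw":0},{"travel":[-0.0022,-0.055,0],"angular":[0,0,0],"claw":0},{"travel":[-0.0022,-0.0277,0],"angular":[0,0,0],"claw":0},{"travel":[0,0,0],"angular":[0,0,0],"claw":0},{"travel":[0,0,0],"angular":[0,0,0],"claw":0},{"travel":[0,0,0],"angular":[0,0,0],"claw":0}]' >/dev/null
python3 -c "
from go import *
fr();plan(.4910,.1885,.019)"
```

```text
t 12.25 tcp [0.4915 0.188  0.0848] rail [139.8 361.6] ang 17.57 zax [-3.e-04 -2.e-04 -1.e+00] F [ 0.7 -0.2 -0.4] w 0.0478 g 0.0 j6 86.0
   F rail xyz [ 0.6 -0.4 -0.4]
to [0.491  0.1885 0.019 ] travel total [-0.0005 -0.001   0.1097] turn -0.0003 rows>= 1.4
```

```bash
python3 -m handwheel '[{"travel":[-0.0005,-0.001,0.04],"angular":[0,0,0],"claw":0},{"travel":[0,0,0.04],"angular":[0,0,0],"claw":0},{"travel":[0,0,0.02],"angular":[0,0,0],"claw":0},{"travel":[0,0,0.0097],"angular":[0,0,0],"claw":0},{"travel":[0,0,0],"angular":[0,0,0],"claw":0},{"travel":[0,0,0],"angular":[0,0,0],"claw":-0.6},{"travel":[0,0,0],"angular":[0,0,0],"claw":-0.6},{"travel":[0,0,0],"angular":[0,0,0],"claw":-0.6},{"travel":[0,0,0],"angular":[0,0,0],"claw":-0.6},{"travel":[0,0,0],"angular":[0,0,0],"claw":-0.6}]' 20 >/dev/null
python3 -c "
from go import *
fr()"
python3 -m handwheel '[{"travel":[0,0,0],"angular":[0,0,0],"claw":-0.6},{"travel":[0,0,0],"angular":[0,0,0],"claw":-0.6},{"travel":[0,0,-0.02],"angular":[0,0,0],"claw":-0.6},{"travel":[0,0,-0.04],"angular":[0,0,0],"claw":-0.6},{"travel":[0,0,-0.04],"angular":[0,0,0],"claw":-0.6},{"travel":[0,0,-0.04],"angular":[0,0,0],"claw":-0.6},{"travel":[0,0,0],"angular":[0,0,0],"claw":-0.6},{"travel":[0,0,0],"angular":[0,0,0],"claw":-0.6},{"travel":[0,0,0],"angular":[0,0,0],"claw":-0.6},{"travel":[0,0,0],"angular":[0,0,0],"claw":-0.6}]' >/dev/null
python3 - <<'E'
from go import *
fr(); plan(*rail(-.0275),.1018)
im,P=cloud("side"); save("pics/pod.png",cv2.resize(im[200:340,190:370],None,fx=3,fy=3))
E
```

```text
t 13.25 tcp [0.4912 0.189  0.0198] rail [139.8 362.6] ang 17.6 zax [ 1.e-03  1.e-04 -1.e+00] F [ 0.3 -2.   6.4] w 0.0271 g 20.0 j6 86.0
   F rail xyz [-0.4 -1.9  6.4]
t 14.25 tcp [0.4905 0.1888 0.1023] rail [139.1 362.7] ang 17.59 zax [-1.6e-03 -5.0e-04 -1.0e+00] F [ 0.2 -0.5 -0.5] w 0.0273 g 20.0 j6 86.0
   F rail xyz [ 0.1 -0.6 -0.5]
to [ 0.4414 -0.2073  0.1018] travel total [-0.2777  0.6045  0.0009] turn -0.0001 rows>= 8.3
```

View pics/pod.png

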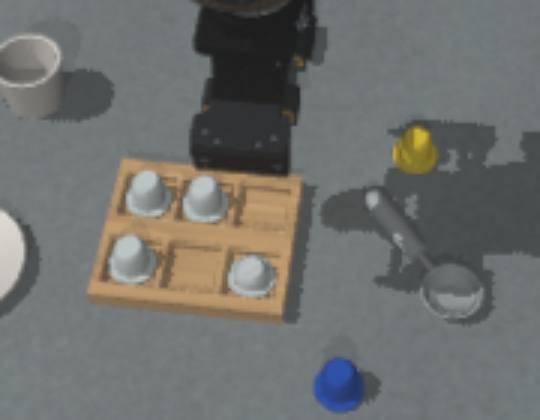

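The pod left its pocket at about (268,205) in the crop. The short pod at (252,272) and the rest are undisturbed. Now I'll carry the pod to the apron.

```bash
python3 -m handwheel '[{"travel":[-0.0177,0.0405,0],"angular":[0,0,0],"claw":-0.6},{"travel":[-0.0325,0.0705,0],"angular":[0,0,0],"claw":-0.6},{"travel":[-0.0325,0.0705,0],"angular":[0,0,0],"claw":-0.6},{"travel":[-0.0325,0.0705,0],"angular":[0,0,0],"claw":-0.6},{"travel":[-0.0325,0.0705,0],"angular":[0,0,0],"claw":-0.6},{"travel":[-0.0325,0.0705,0],"angular":[0,0,0],"claw":-0.6},{"travel":[-0.0325,0.0705,0],"angular":[0,0,0],"claw":-0.6},{"travel":[-0.0325,0.0705,0],"angular":[0,0,0],"claw":-0.6},{"travel":[-0.0325,0.0705,0],"angular":[0,0,0],"claw":-0.6},{"travel":[0,0,0],"angular":[0,0,0],"claw":-0.6}]' 25 >/dev/null
python3 -m handwheel '[{"travel":[0,0,0],"angular":[0,0,0],"claw":-0.6},{"travel":[0,0,0.04],"angular":[0,0,0],"claw":-0.6},{"travel":[0,0,0.04],"angular":[0,0,0],"claw":-0.6},{"travel":[0,0,0],"angular":[0,0,0],"claw":-0.6},{"travel":[0,0,0],"angular":[0,0,0],"claw":-0.6},{"travel":[0,0,0],"angular":[0,0,0],"claw":-0.6},{"travel":[0,0,0],"angular":[0,0,0],"claw":-0.6},{"travel":[0,0,0],"angular":[0,0,0],"claw":-0.6},{"travel":[0,0,0],"angular":[0,0,0],"claw":-0.6},{"travel":[0,0,0],"angular":[0,0,0],"claw":-0.6}]' >/dev/null
python3 -c "
from go import *
fr();plan(*rail(-.0275),.025)"
```

```text
t 16.3 tcp [ 0.4418 -0.2072  0.0554] rail [-27.1  -0.1] ang 17.59 zax [ 4.e-04 -3.e-04 -1.e+00] F [1.4 0.2 0.2] w 0.0272 g 25.0 j6 40.0
   F rail xyz [ 1.3 -0.3  0.2]
to [ 0.4414 -0.2073  0.025 ] travel total [-0.0007 -0.0002  0.0507] turn -0.0001 rows>= 0.6
```

```bash
python3 -m handwheel '[{"travel":[0,0,0.03],"angular":[0,0,0],"claw":-0.6},{"travel":[0,0,0.015],"angular":[0,0,0],"claw":-0.6},{"travel":[0,0,0.0057],"angular":[0,0,0],"claw":-0.6},{"travel":[0,0,0],"angular":[0,0,0],"claw":-0.6},{"travel":[0.01,0,0],"angular":[0,0,0],"claw":-0.6},{"travel":[0.01,0,0],"angular":[0,0,0],"claw":-0.6},{"travel":[0.01,0,0],"angular":[0,0,0],"claw":-0.6},{"travel":[0.01,0,0],"angular":[0,0,0],"claw":-0.6},{"travel":[0.005,0,0],"angular":[0,0,0],"claw":-0.6},{"travel":[0,0,0],"angular":[0,0,0],"claw":-0.6}]' 25 >/dev/null
python3 -c "
from go import *
fr()"
python3 -m handwheel '[{"travel":[0.01,0,0],"angular":[0,0,0],"claw":-0.6},{"travel":[0.012,0,0],"angular":[0,0,0],"claw":-0.6},{"travel":[0.012,0,0],"angular":[0,0,0],"claw":-0.6},{"travel":[0.012,0,0],"angular":[0,0,0],"claw":-0.6},{"travel":[0.015,0,0],"angular":[0,0,0],"claw":-0.6},{"travel":[0.015,0,0],"angular":[0,0,0],"claw":-0.6},{"travel":[0.015,0,0],"angular":[0,0,0],"claw":-0.6},{"travel":[0.015,0,0],"angular":[0,0,0],"claw":-0.6},{"travel":[0.010,0,0],"angular":[0,0,0],"claw":-0.6},{"travel":[0,0,0],"angular":[0,0,0],"claw":-0.6}]' >/dev/null
python3 -c "
from go import *
fr()"
```

```text
t 17.3 tcp [ 0.4679 -0.1988  0.0248] rail [0.4 0. ] ang 17.63 zax [ 2.e-04 -2.e-04 -1.e+00] F [-0.8 -0.7 -1. ] w 0.027 g 25.0 j6 42.0
   F rail xyz [-1.  -0.4 -1. ]
t 18.3 tcp [ 0.5346 -0.1776  0.0247] rail [70.3  0.1] ang 17.64 zax [ 3.e-04 -2.e-04 -1.e+00] F [ 1.  -0.6 -0.8] w 0.0271 g 25.0 j6 47.0
   F rail xyz [ 0.7 -0.9 -0.8]
```

```bash
cat >> go.py <<'E'
def pods():
    from scipy import ndimage
    im,P=cloud("side"); m=(P[...,2]>.036)&(P[...,2]<.052)
    l,k=ndimage.label(m)
    for i in range(1,k+1):
        q=P[l==i]
        if 25<len(q)<130 and .35<q[:,0].mean()<.75 and abs(q[:,1].mean())<.33:
            print("  blob",len(q),np.round(q.mean(0),4),"rail",np.round(inrail(q.mean(0))*1e3,1))
E
python3 -m handwheel '[{"travel":[0,0,0],"angular":[0,0,0],"claw":0},{"travel":[0,0,0],"angular":[0,0,0],"claw":0},{"travel":[0,0,0],"angular":[0,0,0],"claw":0},{"travel":[0,0,-0.03],"angular":[0,0,0],"claw":0},{"travel":[0,0,-0.05],"angular":[0,0,0],"claw":0},{"travel":[0,0,-0.05],"angular":[0,0,0],"claw":0},{"travel":[0,0,0],"angular":[0,0,0],"claw":0},{"travel":[0,0,0],"angular":[0,0,0],"claw":0},{"travel":[0,0,0],"angular":[0,0,0],"claw":0},{"travel":[0,0,0],"angular":[0,0,0],"claw":0}]' >/dev/null
python3 - <<'E'
from go import *
fr(); plan(.5390,.2032,.1027); pods()
im,_=cloud("side"); save("pics/r1.png",cv2.resize(im[130:210,220:400],None,fx=4,fy=4))
E
```

```text
t 19.3 tcp [ 0.5334 -0.1778  0.1018] rail [69.1  0.3] ang 17.59 zax [-1.6e-03  7.0e-04 -1.0e+00] F [ 0.9  0.5 -1. ] w 0.0476 g 0.0 j6 47.0
   F rail xyz [ 1.   0.2 -1. ]
to [0.539  0.2032 0.1027] travel total [ 0.2009 -0.6025 -0.0015] turn -0.0001 rows>= 7.9
  blob 40 [ 0.5333 -0.1742  0.0416] rail [70.1  3.7]
  blob 65 [0.7248 0.1726 0.0443] rail [357.5 276.4]
  blob 46 [0.5868 0.2173 0.0381] rail [239.5 360.7]
  blob 37 [0.5397 0.2024 0.0384] rail [190.1 360.8]
  blob 51 [0.567  0.2807 0.038 ] rail [239.8 427.2]
```

View pics/r1.png

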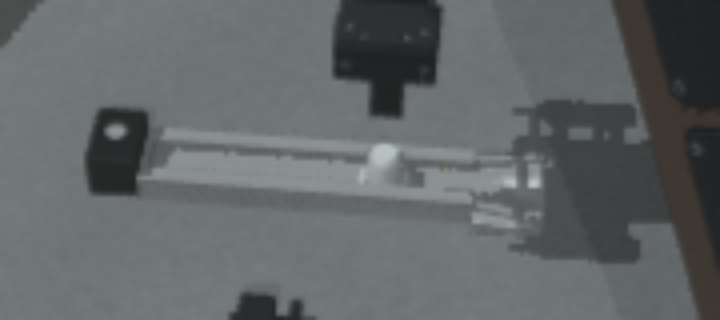

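The side crop shows pod 1 upright in the lane at (388,165), about 70 mm in, and the gripper clear. Next is p3.

```bash
python3 -m handwheel '[{"travel":[0.0129,-0.0385,0],"angular":[0,0,0],"claw":0},{"travel":[0.0235,-0.0705,0],"angular":[0,0,0],"claw":0},{"travel":[0.0235,-0.0705,0],"angular":[0,0,0],"claw":0},{"travel":[0.0235,-0.0705,0],"angular":[0,0,0],"claw":0},{"travel":[0.0235,-0.0705,0],"angular":[0,0,0],"claw":0},{"travel":[0.0235,-0.0705,0],"angular":[0,0,0],"claw":0},{"travel":[0.0235,-0.0705,0],"angular":[0,0,0],"claw":0},{"travel":[0.0235,-0.0705,0],"angular":[0,0,0],"claw":0},{"travel":[0.0235,-0.0705,0],"angular":[0,0,0],"claw":0},{"travel":[0,0,0],"angular":[0,0,0],"claw":0}]' 20 >/dev/null
python3 -m handwheel '[{"travel":[0,0,0],"angular":[0,0,0],"claw":0},{"travel":[0,0,0.04],"angular":[0,0,0],"claw":0},{"travel":[0,0,0],"angular":[0,0,0],"claw":0},{"travel":[0,0,0],"angular":[0,0,0],"claw":0},{"travel":[0,0,0],"angular":[0,0,0],"claw":0},{"travel":[0,0,0],"angular":[0,0,0],"claw":0},{"travel":[0,0,0],"angular":[0,0,0],"claw":0},{"travel":[0,0,0],"angular":[0,0,0],"claw":0},{"travel":[0,0,0],"angular":[0,0,0],"claw":0},{"travel":[0,0,0],"angular":[0,0,0],"claw":0}]' >/dev/null
python3 -c "
from go import *
fr();plan(.5390,.2032,.019)"
```

```text
t 21.4 tcp [0.5394 0.2031 0.0788] rail [190.  361.5] ang 17.6 zax [ 1.e-04 -1.e-04 -1.e+00] F [-0.2 -1.   0.8] w 0.0476 g 0.0 j6 86.0
   F rail xyz [-0.5 -0.9  0.8]
to [0.539  0.2032 0.019 ] travel total [-0.0007 -0.0004  0.0997] turn 0.0 rows>= 1.2
```

```bash
python3 -m handwheel '[{"travel":[-0.0007,-0.0004,0.04],"angular":[0,0,0],"claw":0},{"travel":[0,0,0.03],"angular":[0,0,0],"claw":0},{"travel":[0,0,0.02],"angular":[0,0,0],"claw":0},{"travel":[0,0,0.0097],"angular":[0,0,0],"claw":0},{"travel":[0,0,0],"angular":[0,0,0],"claw":0},{"travel":[0,0,0],"angular":[0,0,0],"claw":-0.6},{"travel":[0,0,0],"angular":[0,0,0],"claw":-0.6},{"travel":[0,0,0],"angular":[0,0,0],"claw":-0.6},{"travel":[0,0,0],"angular":[0,0,0],"claw":-0.6},{"travel":[0,0,0],"angular":[0,0,0],"claw":-0.6}]' 20 >/dev/null
python3 -c "
from go import *
fr()"
python3 -m handwheel '[{"travel":[0,0,0],"angular":[0,0,0],"claw":-0.6},{"travel":[0,0,0],"angular":[0,0,0],"claw":-0.6},{"travel":[0,0,-0.02],"angular":[0,0,0],"claw":-0.6},{"travel":[0,0,-0.04],"angular":[0,0,0],"claw":-0.6},{"travel":[0,0,-0.04],"angular":[0,0,0],"claw":-0.6},{"travel":[0,0,-0.04],"angular":[0,0,0],"claw":-0.6},{"travel":[0,0,0],"angular":[0,0,0],"claw":-0.6},{"travel":[0,0,0],"angular":[0,0,0],"claw":-0.6},{"travel":[0,0,0],"angular":[0,0,0],"claw":-0.6},{"travel":[0,0,0],"angular":[0,0,0],"claw":-0.6}]' 25 >/dev/null
python3 -c "
from go import *
fr(); plan(*rail(-.0275),.1018);pods()"
```

```text
t 22.4 tcp [0.5393 0.2032 0.0195] rail [189.9 361.7] ang 17.6 zax [ 9.e-04  1.e-04 -1.e+00] F [-0.4 -0.6  6.5] w 0.0274 g 20.0 j6 86.0
   F rail xyz [-0.6 -0.5  6.5]
t 23.4 tcp [0.5385 0.203  0.102 ] rail [189.2 361.7] ang 17.59 zax [-1.6e-03 -5.0e-04 -1.0e+00] F [ 0.5  0.3 -0.5] w 0.0269 g 25.0 j6 86.0
   F rail xyz [ 0.6  0.1 -0.5]
to [ 0.4414 -0.2073  0.1018] travel total [-3.611e-01  6.028e-01  3.000e-04] turn -0.0001 rows>= 8.8
  blob 43 [ 0.5333 -0.1744  0.0406] rail [70.1  3.5]
  blob 73 [0.7257 0.1733 0.0442] rail [358.5 276.8]
  blob 35 [0.5851 0.2179 0.0384] rail [238.  361.8]
  blob 47 [0.5672 0.2798 0.0379] rail [239.7 426.2]
```

```bash
python3 -m handwheel '[{"travel":[-0.0146,0.0241,0],"angular":[0,0,0],"claw":-0.6},{"travel":[-0.0385,0.0643,0],"angular":[0,0,0],"claw":-0.6},{"travel":[-0.0385,0.0643,0],"angular":[0,0,0],"claw":-0.6},{"travel":[-0.0385,0.0643,0],"angular":[0,0,0],"claw":-0.6},{"travel":[-0.0385,0.0643,0],"angular":[0,0,0],"claw":-0.6},{"travel":[-0.0385,0.0643,0],"angular":[0,0,0],"claw":-0.6},{"travel":[-0.0385,0.0643,0],"angular":[0,0,0],"claw":-0.6},{"travel":[-0.0385,0.0643,0],"angular":[0,0,0],"claw":-0.6},{"travel":[-0.0385,0.0643,0],"angular":[0,0,0],"claw":-0.6},{"travel":[-0.0385,0.0643,0],"angular":[0,0,0],"claw":-0.6}]' 25 >/dev/null
python3 -m handwheel '[{"travel":[0,0,0],"angular":[0,0,0],"claw":-0.6},{"travel":[0,0,0.04],"angular":[0,0,0],"claw":-0.6},{"travel":[0,0,0.04],"angular":[0,0,0],"claw":-0.6},{"travel":[0,0,0],"angular":[0,0,0],"claw":-0.6},{"travel":[0,0,0],"angular":[0,0,0],"claw":-0.6},{"travel":[0,0,0],"angular":[0,0,0],"claw":-0.6},{"travel":[0,0,0],"angular":[0,0,0],"claw":-0.6},{"travel":[0,0,0],"angular":[0,0,0],"claw":-0.6},{"travel":[0,0,0],"angular":[0,0,0],"claw":-0.6},{"travel":[0,0,0],"angular":[0,0,0],"claw":-0.6}]' >/dev/null
python3 -c "
from go import *
fr();plan(*rail(-.0275),.025)"
```

```text
t 25.45 tcp [ 0.4419 -0.2071  0.0552] rail [-27.   0.] ang 17.6 zax [ 3.e-04 -3.e-04 -1.e+00] F [ 0.4 -0.2 -0.3] w 0.0273 g 25.0 j6 40.0
   F rail xyz [ 0.3 -0.4 -0.3]
to [ 0.4414 -0.2073  0.025 ] travel total [-0.0009  0.      0.0503] turn 0.0 rows>= 0.6
```

```bash
python3 -m handwheel '[{"travel":[0,0,0.03],"angular":[0,0,0],"claw":-0.6},{"travel":[0,0,0.015],"angular":[0,0,0],"claw":-0.6},{"travel":[0,0,0.0055],"angular":[0,0,0],"claw":-0.6},{"travel":[0,0,0],"angular":[0,0,0],"claw":-0.6},{"travel":[0.01,0,0],"angular":[0,0,0],"claw":-0.6},{"travel":[0.01,0,0],"angular":[0,0,0],"claw":-0.6},{"travel":[0.01,0,0],"angular":[0,0,0],"claw":-0.6},{"travel":[0.01,0,0],"angular":[0,0,0],"claw":-0.6},{"travel":[0.005,0,0],"angular":[0,0,0],"claw":-0.6},{"travel":[0,0,0],"angular":[0,0,0],"claw":-0.6}]' 25 >/dev/null
python3 -c "
from go import *
fr()"
python3 -m handwheel '[{"travel":[0.01,0,0],"angular":[0,0,0],"claw":-0.6},{"travel":[0.012,0,0],"angular":[0,0,0],"claw":-0.6},{"travel":[0.012,0,0],"angular":[0,0,0],"claw":-0.6},{"travel":[0.012,0,0],"angular":[0,0,0],"claw":-0.6},{"travel":[0.015,0,0],"angular":[0,0,0],"claw":-0.6},{"travel":[0.015,0,0],"angular":[0,0,0],"claw":-0.6},{"travel":[0.015,0,0],"angular":[0,0,0],"claw":-0.6},{"travel":[0.015,0,0],"angular":[0,0,0],"claw":-0.6},{"travel":[0.010,0,0],"angular":[0,0,0],"claw":-0.6},{"travel":[0,0,0],"angular":[0,0,0],"claw":-0.6}]' >/dev/null
python3 -c "
from go import *
fr()"
python3 -m handwheel '[{"travel":[0,0,0],"angular":[0,0,0],"claw":0},{"travel":[0,0,0],"angular":[0,0,0],"claw":0},{"travel":[0,0,0],"angular":[0,0,0],"claw":0},{"travel":[0,0,-0.03],"angular":[0,0,0],"claw":0},{"travel":[0,0,-0.05],"angular":[0,0,0],"claw":0},{"travel":[0,0,-0.05],"angular":[0,0,0],"claw":0},{"travel":[0,0,0],"angular":[0,0,0],"claw":0},{"travel":[0,0,0],"angular":[0,0,0],"claw":0},{"travel":[0,0,0],"angular":[0,0,0],"claw":0},{"travel":[0,0,0],"angular":[0,0,0],"claw":0}]' >/dev/null
python3 - <<'E'
from go import *
fr(); plan(.5862,.2180,.102); pods()
E
```

```text
t 26.45 tcp [ 0.468  -0.1988  0.0247] rail [0.4 0.1] ang 17.63 zax [ 3.e-04 -2.e-04 -1.e+00] F [ 0.1  0.3 -0.3] w 0.0269 g 25.0 j6 42.0
   F rail xyz [ 0.2  0.2 -0.3]
t 27.45 tcp [ 0.5346 -0.1776  0.0246] rail [70.3  0.1] ang 17.63 zax [ 4.e-04 -2.e-04 -1.e+00] F [ 0.   0.3 -0.3] w 0.027 g 25.0 j6 47.0
   F rail xyz [ 0.1  0.3 -0.3]
t 28.45 tcp [ 0.5334 -0.1777  0.1016] rail [69.1  0.3] ang 17.59 zax [-1.6e-03  7.0e-04 -1.0e+00] F [ 0.6 -0.4  0.2] w 0.0476 g 0.0 j6 47.0
   F rail xyz [ 0.5 -0.6  0.2]
to [0.5862 0.218  0.102 ] travel total [ 2.833e-01 -6.021e-01 -6.000e-04] turn -0.0001 rows>= 8.3
  blob 47 [ 0.573  -0.1624  0.0402] rail [111.5   2.9]
  blob 42 [ 0.5338 -0.1735  0.0411] rail [70.8  4.3]
  blob 70 [0.725  0.1727 0.0441] rail [357.7 276.4]
  blob 42 [0.5875 0.2174 0.0379] rail [240.2 360.6]
  blob 49 [0.5683 0.2809 0.0381] rail [241.1 427. ]
```

Two pods are in, at 111 and 71 mm. Next is p2.

```bash
python3 -m handwheel '[{"travel":[0.0151,-0.0324,0],"angular":[0,0,0],"claw":0},{"travel":[0.0298,-0.0633,0],"angular":[0,0,0],"claw":0},{"travel":[0.0298,-0.0633,0],"angular":[0,0,0],"claw":0},{"travel":[0.0298,-0.0633,0],"angular":[0,0,0],"claw":0},{"travel":[0.0298,-0.0633,0],"angular":[0,0,0],"claw":0},{"travel":[0.0298,-0.0633,0],"angular":[0,0,0],"claw":0},{"travel":[0.0298,-0.0633,0],"angular":[0,0,0],"claw":0},{"travel":[0.0298,-0.0633,0],"angular":[0,0,0],"claw":0},{"travel":[0.0298,-0.0633,0],"angular":[0,0,0],"claw":0},{"travel":[0.0298,-0.0633,0],"angular":[0,0,0],"claw":0}]' 20 >/dev/null
python3 -m handwheel '[{"travel":[0,0,0],"angular":[0,0,0],"claw":0},{"travel":[0,0,0.04],"angular":[0,0,0],"claw":0},{"travel":[0,0,0],"angular":[0,0,0],"claw":0},{"travel":[0,0,0],"angular":[0,0,0],"claw":0},{"travel":[0,0,0],"angular":[0,0,0],"claw":0},{"travel":[0,0,0],"angular":[0,0,0],"claw":0},{"travel":[0,0,0],"angular":[0,0,0],"claw":0},{"travel":[0,0,0],"angular":[0,0,0],"claw":0},{"travel":[0,0,0],"angular":[0,0,0],"claw":0},{"travel":[0,0,0],"angular":[0,0,0],"claw":0}]' >/dev/null
python3 -c "
from go import *
fr();plan(.5862,.2180,.019)"
```

```text
t 30.5 tcp [0.5867 0.2178 0.0787] rail [239.6 361.3] ang 17.6 zax [ 1.e-04 -1.e-04 -1.e+00] F [0.2 0.  0.2] w 0.0473 g 0.0 j6 87.0
   F rail xyz [ 0.2 -0.   0.2]
to [0.5862 0.218  0.019 ] travel total [-0.0007 -0.0005  0.0995] turn -0.0001 rows>= 1.2
```

```bash
python3 -m handwheel '[{"travel":[-0.0007,-0.0005,0.04],"angular":[0,0,0],"claw":0},{"travel":[0,0,0.03],"angular":[0,0,0],"claw":0},{"travel":[0,0,0.02],"angular":[0,0,0],"claw":0},{"travel":[0,0,0.0095],"angular":[0,0,0],"claw":0},{"travel":[0,0,0],"angular":[0,0,0],"claw":0},{"travel":[0,0,0],"angular":[0,0,0],"claw":-0.6},{"travel":[0,0,0],"angular":[0,0,0],"claw":-0.6},{"travel":[0,0,0],"angular":[0,0,0],"claw":-0.6},{"travel":[0,0,0],"angular":[0,0,0],"claw":-0.6},{"travel":[0,0,0],"angular":[0,0,0],"claw":-0.6}]' 20 >/dev/null
python3 -c "
from go import *
fr()"
python3 -m handwheel '[{"travel":[0,0,0],"angular":[0,0,0],"claw":-0.6},{"travel":[0,0,0],"angular":[0,0,0],"claw":-0.6},{"travel":[0,0,-0.02],"angular":[0,0,0],"claw":-0.6},{"travel":[0,0,-0.04],"angular":[0,0,0],"claw":-0.6},{"travel":[0,0,-0.04],"angular":[0,0,0],"claw":-0.6},{"travel":[0,0,-0.04],"angular":[0,0,0],"claw":-0.6},{"travel":[0,0,0],"angular":[0,0,0],"claw":-0.6},{"travel":[0,0,0],"angular":[0,0,0],"claw":-0.6},{"travel":[0,0,0],"angular":[0,0,0],"claw":-0.6},{"travel":[0,0,0],"angular":[0,0,0],"claw":-0.6}]' 25 >/dev/null
python3 -c "
from go import *
fr(); plan(*rail(-.0275),.1018);pods()"
```

```text
t 31.5 tcp [0.5865 0.2181 0.0195] rail [239.4 361.5] ang 17.6 zax [ 9.e-04  1.e-04 -1.e+00] F [-1.   0.   6.3] w 0.027 g 20.0 j6 87.0
   F rail xyz [-1.   0.4  6.3]
t 32.5 tcp [0.5858 0.2179 0.102 ] rail [238.7 361.6] ang 17.59 zax [-1.6e-03 -5.0e-04 -1.0e+00] F [0.6 1.2 0.3] w 0.0271 g 25.0 j6 87.0
   F rail xyz [0.9 0.9 0.3]
to [ 0.4414 -0.2073  0.1018] travel total [-4.436e-01  6.026e-01  3.000e-04] turn -0.0001 rows>= 9.4
  blob 46 [ 0.5727 -0.1626  0.0407] rail [111.2   2.9]
  blob 46 [ 0.5338 -0.1737  0.0407] rail [70.7  4.1]
  blob 62 [0.7263 0.173  0.0435] rail [359.  276.4]
  blob 45 [0.5667 0.2814 0.0382] rail [239.7 427.9]
```

```bash
python3 -m handwheel '[{"travel":[-0.0341,0.0464,0],"angular":[0,0,0],"claw":-0.6},{"travel":[-0.0455,0.0618,0],"angular":[0,0,0],"claw":-0.6},{"travel":[-0.0455,0.0618,0],"angular":[0,0,0],"claw":-0.6},{"travel":[-0.0455,0.0618,0],"angular":[0,0,0],"claw":-0.6},{"travel":[-0.0455,0.0618,0],"angular":[0,0,0],"claw":-0.6},{"travel":[-0.0455,0.0618,0],"angular":[0,0,0],"claw":-0.6},{"travel":[-0.0455,0.0618,0],"angular":[0,0,0],"claw":-0.6},{"travel":[-0.0455,0.0618,0],"angular":[0,0,0],"claw":-0.6},{"travel":[-0.0455,0.0618,0],"angular":[0,0,0],"claw":-0.6},{"travel":[-0.0455,0.0618,0],"angular":[0,0,0],"claw":-0.6}]' 25 >/dev/null
python3 -m handwheel '[{"travel":[0,0,0],"angular":[0,0,0],"claw":-0.6},{"travel":[0,0,0.04],"angular":[0,0,0],"claw":-0.6},{"travel":[0,0,0.04],"angular":[0,0,0],"claw":-0.6},{"travel":[0,0,0],"angular":[0,0,0],"claw":-0.6},{"travel":[0,0,0],"angular":[0,0,0],"claw":-0.6},{"travel":[0,0,0],"angular":[0,0,0],"claw":-0.6},{"travel":[0,0,0],"angular":[0,0,0],"claw":-0.6},{"travel":[0,0,0],"angular":[0,0,0],"claw":-0.6},{"travel":[0,0,0],"angular":[0,0,0],"claw":-0.6},{"travel":[0,0,0],"angular":[0,0,0],"claw":-0.6}]' >/dev/null
python3 -c "
from go import *
fr();plan(*rail(-.0275),.025)"
```

```text
t 34.55 tcp [ 0.4419 -0.2071  0.0552] rail [-27.  -0.] ang 17.6 zax [ 4.e-04 -3.e-04 -1.e+00] F [-0.4 -0.5  0. ] w 0.0268 g 25.0 j6 40.0
   F rail xyz [-0.6 -0.4  0. ]
to [ 0.4414 -0.2073  0.025 ] travel total [-0.0008 -0.      0.0504] turn -0.0 rows>= 0.6
```

```bash
python3 -m handwheel '[{"travel":[0,0,0.03],"angular":[0,0,0],"claw":-0.6},{"travel":[0,0,0.015],"angular":[0,0,0],"claw":-0.6},{"travel":[0,0,0.0055],"angular":[0,0,0],"claw":-0.6},{"travel":[0,0,0],"angular":[0,0,0],"claw":-0.6},{"travel":[0.01,0,0],"angular":[0,0,0],"claw":-0.6},{"travel":[0.01,0,0],"angular":[0,0,0],"claw":-0.6},{"travel":[0.01,0,0],"angular":[0,0,0],"claw":-0.6},{"travel":[0.01,0,0],"angular":[0,0,0],"claw":-0.6},{"travel":[0.005,0,0],"angular":[0,0,0],"claw":-0.6},{"travel":[0,0,0],"angular":[0,0,0],"claw":-0.6}]' 25 >/dev/null
python3 -c "
from go import *
fr()"
python3 -m handwheel '[{"travel":[0.01,0,0],"angular":[0,0,0],"claw":-0.6},{"travel":[0.012,0,0],"angular":[0,0,0],"claw":-0.6},{"travel":[0.012,0,0],"angular":[0,0,0],"claw":-0.6},{"travel":[0.012,0,0],"angular":[0,0,0],"claw":-0.6},{"travel":[0.015,0,0],"angular":[0,0,0],"claw":-0.6},{"travel":[0.015,0,0],"angular":[0,0,0],"claw":-0.6},{"travel":[0.015,0,0],"angular":[0,0,0],"claw":-0.6},{"travel":[0.015,0,0],"angular":[0,0,0],"claw":-0.6},{"travel":[0.010,0,0],"angular":[0,0,0],"claw":-0.6},{"travel":[0,0,0],"angular":[0,0,0],"claw":-0.6}]' >/dev/null
python3 -c "
from go import *
fr()"
python3 -m handwheel '[{"travel":[0,0,0],"angular":[0,0,0],"claw":0},{"travel":[0,0,0],"angular":[0,0,0],"claw":0},{"travel":[0,0,0],"angular":[0,0,0],"claw":0},{"travel":[0,0,-0.03],"angular":[0,0,0],"claw":0},{"travel":[0,0,-0.05],"angular":[0,0,0],"claw":0},{"travel":[0,0,-0.05],"angular":[0,0,0],"claw":0},{"travel":[0,0,0],"angular":[0,0,0],"claw":0},{"travel":[0,0,0],"angular":[0,0,0],"claw":0},{"travel":[0,0,0],"angular":[0,0,0],"claw":0},{"travel":[0,0,0],"angular":[0,0,0],"claw":0}]' >/dev/null
python3 - <<'E'
from go import *
fr(); plan(.5670,.2810,.102); pods()
E
```

```text
t 35.55 tcp [ 0.468  -0.1987  0.0247] rail [0.4 0.1] ang 17.63 zax [ 3.e-04 -2.e-04 -1.e+00] F [-1.1 -0.3  0.5] w 0.0271 g 25.0 j6 42.0
   F rail xyz [-1.1  0.1  0.5]
t 36.55 tcp [ 0.5346 -0.1776  0.0246] rail [70.4  0.1] ang 17.63 zax [ 4.e-04 -2.e-04 -1.e+00] F [-0.1 -0.5 -0.1] w 0.0273 g 25.0 j6 47.0
   F rail xyz [-0.2 -0.5 -0.1]
t 37.55 tcp [ 0.5334 -0.1777  0.1017] rail [69.1  0.3] ang 17.59 zax [-1.6e-03  7.0e-04 -1.0e+00] F [-0.  -0.1  0.6] w 0.0473 g 0.0 j6 47.0
   F rail xyz [-0.  -0.1  0.6]
to [0.567 0.281 0.102] travel total [ 2.846e-01 -7.119e-01 -6.000e-04] turn -0.0001 rows>= 9.6
  blob 45 [ 0.6104 -0.1496  0.0409] rail [151.    3.8]
  blob 47 [ 0.5726 -0.162   0.0409] rail [111.3   3.5]
  blob 44 [ 0.5327 -0.1751  0.0403] rail [69.2  3.1]
  blob 71 [0.7244 0.1731 0.0445] rail [357.3 277. ]
  blob 52 [0.5675 0.2814 0.0382] rail [240.5 427.6]
```

Three pods are in. The last tall pod is p1.

```bash
python3 -m handwheel '[{"travel":[0.0146,-0.0365,0],"angular":[0,0,0],"claw":0},{"travel":[0.029,-0.0725,0],"angular":[0,0,0],"claw":0},{"travel":[0.029,-0.0725,0],"angular":[0,0,0],"claw":0},{"travel":[0.029,-0.0725,0],"angular":[0,0,0],"claw":0},{"travel":[0.029,-0.0725,0],"angular":[0,0,0],"claw":0},{"travel":[0.029,-0.0725,0],"angular":[0,0,0],"claw":0},{"travel":[0.029,-0.0725,0],"angular":[0,0,0],"claw":0},{"travel":[0.029,-0.0725,0],"angular":[0,0,0],"claw":0},{"travel":[0.029,-0.0725,0],"angular":[0,0,0],"claw":0},{"travel":[0.029,-0.0725,0],"angular":[0,0,0],"claw":0}]' 20 >/dev/null
python3 -m handwheel '[{"travel":[0.009,-0.0229,0],"angular":[0,0,0],"claw":0},{"travel":[0,0,0],"angular":[0,0,0],"claw":0},{"travel":[0,0,0.04],"angular":[0,0,0],"claw":0},{"travel":[0,0,0],"angular":[0,0,0],"claw":0},{"travel":[0,0,0],"angular":[0,0,0],"claw":0},{"travel":[0,0,0],"angular":[0,0,0],"claw":0},{"travel":[0,0,0],"angular":[0,0,0],"claw":0},{"travel":[0,0,0],"angular":[0,0,0],"claw":0},{"travel":[0,0,0],"angular":[0,0,0],"claw":0},{"travel":[0,0,0],"angular":[0,0,0],"claw":0}]' >/dev/null
python3 -c "
from go import *
fr();plan(.5670,.2810,.019)"
```

```text
t 39.6 tcp [0.5676 0.2809 0.0788] rail [240.4 427.2] ang 17.6 zax [ 2.e-04 -0.e+00 -1.e+00] F [ 0.2 -0.1 -0. ] w 0.0478 g 0.0 j6 93.0
   F rail xyz [ 0.1 -0.1 -0. ]
to [0.567 0.281 0.019] travel total [-0.0008 -0.0004  0.0997] turn -0.0 rows>= 1.2
```

```bash
python3 -m handwheel '[{"travel":[-0.0008,-0.0004,0.04],"angular":[0,0,0],"claw":0},{"travel":[0,0,0.03],"angular":[0,0,0],"claw":0},{"travel":[0,0,0.02],"angular":[0,0,0],"claw":0},{"travel":[0,0,0.0097],"angular":[0,0,0],"claw":0},{"travel":[0,0,0],"angular":[0,0,0],"claw":0},{"travel":[0,0,0],"angular":[0,0,0],"claw":-0.6},{"travel":[0,0,0],"angular":[0,0,0],"claw":-0.6},{"travel":[0,0,0],"angular":[0,0,0],"claw":-0.6},{"travel":[0,0,0],"angular":[0,0,0],"claw":-0.6},{"travel":[0,0,0],"angular":[0,0,0],"claw":-0.6}]' 20 >/dev/null
python3 -c "
from go import *
fr()"
python3 -m handwheel '[{"travel":[0,0,0],"angular":[0,0,0],"claw":-0.6},{"travel":[0,0,0],"angular":[0,0,0],"claw":-0.6},{"travel":[0,0,-0.02],"angular":[0,0,0],"claw":-0.6},{"travel":[0,0,-0.04],"angular":[0,0,0],"claw":-0.6},{"travel":[0,0,-0.04],"angular":[0,0,0],"claw":-0.6},{"travel":[0,0,-0.04],"angular":[0,0,0],"claw":-0.6},{"travel":[0,0,0],"angular":[0,0,0],"claw":-0.6},{"travel":[0,0,0],"angular":[0,0,0],"claw":-0.6},{"travel":[0,0,0],"angular":[0,0,0],"claw":-0.6},{"travel":[0,0,0],"angular":[0,0,0],"claw":-0.6}]' 25 >/dev/null
python3 -c "
from go import *
fr(); plan(*rail(-.0275),.1018);pods()"
```

```text
t 40.6 tcp [0.5673 0.2811 0.0194] rail [240.2 427.4] ang 17.6 zax [ 9.e-04  3.e-04 -1.e+00] F [-0.2 -0.8  5.2] w 0.0275 g 20.0 j6 93.0
   F rail xyz [-0.4 -0.7  5.2]
t 41.6 tcp [0.5666 0.2808 0.1019] rail [239.4 427.3] ang 17.59 zax [-1.5e-03 -7.0e-04 -1.0e+00] F [-0.7 -0.2 -0.5] w 0.0271 g 25.0 j6 93.0
   F rail xyz [-0.8 -0.  -0.5]
to [ 0.4414 -0.2073  0.1018] travel total [-4.449e-01  7.122e-01  1.000e-04] turn -0.0001 rows>= 10.5
  blob 50 [ 0.5729 -0.1612  0.0409] rail [111.7   4.1]
  blob 42 [ 0.5334 -0.1746  0.0407] rail [70.1  3.3]
```

```bash
python3 -m handwheel '[{"travel":[-0.039,0.0624,0],"angular":[0,0,0],"claw":-0.6},{"travel":[-0.039,0.0624,0],"angular":[0,0,0],"claw":-0.6},{"travel":[-0.039,0.0624,0],"angular":[0,0,0],"claw":-0.6},{"travel":[-0.039,0.0624,0],"angular":[0,0,0],"claw":-0.6},{"travel":[-0.039,0.0624,0],"angular":[0,0,0],"claw":-0.6},{"travel":[-0.039,0.0624,0],"angular":[0,0,0],"claw":-0.6},{"travel":[-0.039,0.0624,0],"angular":[0,0,0],"claw":-0.6},{"travel":[-0.039,0.0624,0],"angular":[0,0,0],"claw":-0.6},{"travel":[-0.039,0.0624,0],"angular":[0,0,0],"claw":-0.6},{"travel":[-0.039,0.0624,0],"angular":[0,0,0],"claw":-0.6}]' 25 >/dev/null
python3 -m handwheel '[{"travel":[-0.0275,0.0441,0],"angular":[0,0,0],"claw":-0.6},{"travel":[-0.0274,0.0441,0],"angular":[0,0,0],"claw":-0.6},{"travel":[0,0,0],"angular":[0,0,0],"claw":-0.6},{"travel":[0,0,0.04],"angular":[0,0,0],"claw":-0.6},{"travel":[0,0,0.04],"angular":[0,0,0],"claw":-0.6},{"travel":[0,0,0],"angular":[0,0,0],"claw":-0.6},{"travel":[0,0,0],"angular":[0,0,0],"claw":-0.6},{"travel":[0,0,0],"angular":[0,0,0],"claw":-0.6},{"travel":[0,0,0],"angular":[0,0,0],"claw":-0.6},{"travel":[0,0,0],"angular":[0,0,0],"claw":-0.6}]' >/dev/null
python3 -c "
from go import *
fr();plan(*rail(-.0275),.025);pods()"
```

```text
t 43.65 tcp [ 0.442  -0.2071  0.0556] rail [-26.8  -0. ] ang 17.61 zax [ 1.1e-03 -8.0e-04 -1.0e+00] F [ 0.8 -0.9 -0.4] w 0.0269 g 25.0 j6 40.0
   F rail xyz [ 0.5 -1.1 -0.4]
to [ 0.4414 -0.2073  0.025 ] travel total [-0.0011 -0.0001  0.051 ] turn 0.0001 rows>= 0.6
  blob 47 [ 0.611  -0.1496  0.0405] rail [151.6   3.7]
  blob 46 [ 0.5729 -0.1619  0.0408] rail [111.5   3.5]
  blob 44 [ 0.5328 -0.1742  0.041 ] rail [69.6  3.9]
  blob 46 [ 0.4411 -0.1984  0.0475] rail [-25.1   8.6]
  blob 56 [0.7291 0.1786 0.0442] rail [363.4 280.8]
```

```bash
python3 -m handwheel '[{"travel":[-0.001,0,0.03],"angular":[0,0,0],"claw":-0.6},{"travel":[0,0,0.015],"angular":[0,0,0],"claw":-0.6},{"travel":[0,0,0.006],"angular":[0,0,0],"claw":-0.6},{"travel":[0,0,0],"angular":[0,0,0],"claw":-0.6},{"travel":[0.01,0,0],"angular":[0,0,0],"claw":-0.6},{"travel":[0.01,0,0],"angular":[0,0,0],"claw":-0.6},{"travel":[0.01,0,0],"angular":[0,0,0],"claw":-0.6},{"travel":[0.01,0,0],"angular":[0,0,0],"claw":-0.6},{"travel":[0.005,0,0],"angular":[0,0,0],"claw":-0.6},{"travel":[0,0,0],"angular":[0,0,0],"claw":-0.6}]' 25 >/dev/null
python3 -c "
from go import *
fr()"
python3 -m handwheel '[{"travel":[0.01,0,0],"angular":[0,0,0],"claw":-0.6},{"travel":[0.012,0,0],"angular":[0,0,0],"claw":-0.6},{"travel":[0.012,0,0],"angular":[0,0,0],"claw":-0.6},{"travel":[0.012,0,0],"angular":[0,0,0],"claw":-0.6},{"travel":[0.015,0,0],"angular":[0,0,0],"claw":-0.6},{"travel":[0.015,0,0],"angular":[0,0,0],"claw":-0.6},{"travel":[0.015,0,0],"angular":[0,0,0],"claw":-0.6},{"travel":[0.015,0,0],"angular":[0,0,0],"claw":-0.6},{"travel":[0.010,0,0],"angular":[0,0,0],"claw":-0.6},{"travel":[0,0,0],"angular":[0,0,0],"claw":-0.6}]' >/dev/null
python3 -c "
from go import *
fr()"
python3 -m handwheel '[{"travel":[0,0,0],"angular":[0,0,0],"claw":0},{"travel":[0,0,0],"angular":[0,0,0],"claw":0},{"travel":[0,0,0],"angular":[0,0,0],"claw":0},{"travel":[0,0,-0.03],"angular":[0,0,0],"claw":0},{"travel":[0,0,-0.05],"angular":[0,0,0],"claw":0},{"travel":[0,0,-0.05],"angular":[0,0,0],"claw":0},{"travel":[0,0,0],"angular":[0,0,0],"claw":0},{"travel":[0,0,0],"angular":[0,0,0],"claw":0},{"travel":[0,0,0],"angular":[0,0,0],"claw":0},{"travel":[0,0,0],"angular":[0,0,0],"claw":0}]' >/dev/null
python3 - <<'E'
from go import *
fr(); pods()
im,P=cloud("side"); save("pics/r4.png",cv2.resize(im[120:320,200:400],None,fx=3,fy=3))
im,Pt=cloud("top")
for n,Q in(("side",P),("top",Pt)):
    m=(Q[...,2]>.024)&(Q[...,2]<.045)&(abs(Q[...,0]-.56)<.09)&(abs(Q[...,1])<.08); q=Q[m]; print(n,m.sum(),q.mean(0),cv2.minAreaRect(q[:,:2].astype(np.float32)))
E
```

```text
t 44.7 tcp [ 0.4674 -0.1989  0.0243] rail [-0.2  0.1] ang 17.63 zax [ 3.e-04 -3.e-04 -1.e+00] F [ 0.5  0.3 -0.3] w 0.0272 g 25.0 j6 42.0
   F rail xyz [ 0.6  0.1 -0.3]
t 45.7 tcp [ 0.534  -0.1778  0.0242] rail [69.7  0.1] ang 17.63 zax [ 4.e-04 -2.e-04 -1.e+00] F [ 0.1  0.5 -0.9] w 0.0273 g 25.0 j6 47.0
   F rail xyz [ 0.3  0.4 -0.9]
t 46.7 tcp [ 0.5328 -0.1779  0.1012] rail [68.5  0.4] ang 17.59 zax [-1.6e-03  7.0e-04 -1.0e+00] F [0.7 0.3 0.1] w 0.0472 g 0.0 j6 47.0
   F rail xyz [0.7 0.  0.1]
  blob 47 [ 0.6487 -0.1369  0.041 ] rail [191.4   4.4]
  blob 45 [ 0.6103 -0.1495  0.0412] rail [151.   4.]
  blob 49 [ 0.5726 -0.1614  0.0408] rail [111.4   4. ]
  blob 41 [ 0.5332 -0.1744  0.0409] rail [70.   3.6]
  blob 70 [0.7252 0.1723 0.0439] rail [357.8 276. ]
side 79 [ 0.5822586  -0.00929145  0.03216507] ((0.5850111842155457, -0.012064008042216301), (0.025998555123806, 0.032197434455156326), 24.91443634033203)
top 97 [ 0.5821486  -0.00948585  0.03434471] ((0.582577645778656, -0.009376315400004387), (0.026358557865023613, 0.02593427523970604), 21.48699951171875)
```

View pics/r4.png

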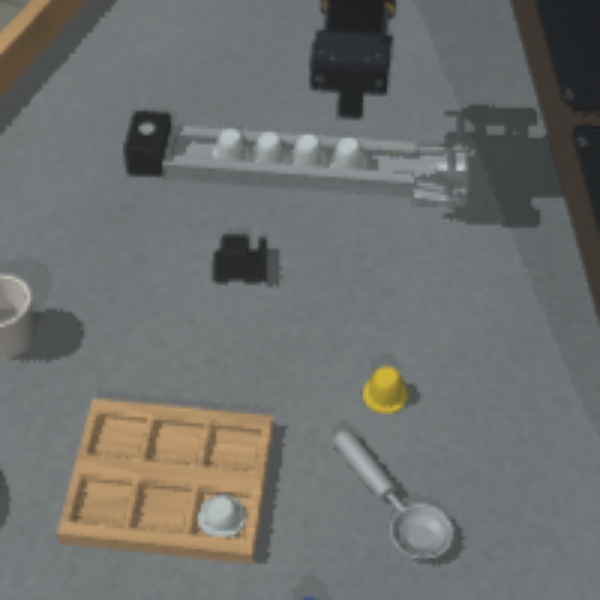

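All four tall pods stand in the lane at about 70, 111, 151 and 191 mm (row ~150 in the crop). Only the short pod remains in the tray, at (222,517). The stop at (240,258) has been knocked about 25 mm, so I'll measure its new pose.

```bash
python3 - <<'E'
from go import *
for n in("top","side"):
    im,Q=cloud(n); dark=(im.max(2)<75)&(abs(Q[...,0]-.582)<.06)&(abs(Q[...,1]+.01)<.06)
    m=dark&(Q[...,2]>-.002)&(Q[...,2]<.05)
    q=Q[m]; r=cv2.minAreaRect(q[:,:2].astype(np.float32)); 
    _,_,vt=np.linalg.svd(q[:,:2]-q[:,:2].mean(0),full_matrices=False); a=np.degrees(np.arctan2(vt[0,1],vt[0,0]))
    hi=q[q[:,2]>.026][:,:2]; print(n,m.sum(),"rect",np.round(r[0],4),np.round(r[1],4),round(r[2],1),"pca",round(a%180,1),"hi",hi.mean(0),cv2.minAreaRect(hi.astype(np.float32)))
    # fit model: occupancy (foot+shoulder) yaw by IoU using height template
    from scipy.optimize import minimize
    def cost(p,w=q):
        c,s=np.cos(p[2]),np.sin(p[2]); d=w[:,:2]-p[:2]; x=c*d[:,0]+s*d[:,1]; y=-s*d[:,0]+c*d[:,1]; z=w[:,2]
        h=np.where((abs(x)<.013)&(abs(y)<.013),.034,np.where((x<-.022)&(x>-.03)&(abs(y)<.024),.017,np.where((abs(x)<.022)&(abs(y)<.02),.004,0)))
        return np.minimum(abs(z-h),.012).mean()
    al=Q[(abs(Q[...,0]-.582)<.05)&(abs(Q[...,1]+.01)<.05)&(Q[...,2]<.06)]
    best=min(((cost((x,y,t),al),x,y,np.degrees(t)) for x in np.arange(.574,.591,.001) for y in np.arange(-.018,.0,.001) for t in np.radians(np.arange(-5,45,1))))
    print("  fit",np.round(best,4))
E
```

```text
top 225 rect [ 0.5792 -0.0139] [0.05   0.0415] 22.4 pca 28.0 hi [ 0.58245657 -0.0095549 ] ((0.582951009273529, -0.009621396660804749), (0.02666780911386013, 0.025876076892018318), 24.007164001464844)
  fit [ 2.40e-03  5.83e-01 -1.00e-02  2.40e+01]
side 244 rect [ 0.5832 -0.0223] [0.0528 0.0668] 20.7 pca 29.9 hi [ 0.58222411 -0.00901822] ((0.5842523574829102, -0.011228680610656738), (0.025994326919317245, 0.029749326407909393), 22.664554595947266)
  fit [ 2.40e-03  5.85e-01 -1.40e-02  2.20e+01]
```

```bash
python3 -c "
from go import *
plan(.5835,-.0105,.1012)"
```

```text
to [ 0.5835 -0.0105  0.1012] travel total [ 0.1644 -0.2407  0.0011] turn -0.0001 rows>= 3.6
```

```bash
python3 -m handwheel '[{"travel":[0.0204,-0.0307,0],"angular":[0,0,0],"claw":0.05},{"travel":[0.036,-0.0525,0],"angular":[0,0,0],"claw":0.05},{"travel":[0.036,-0.0525,0],"angular":[0,0,0],"claw":0.05},{"travel":[0.036,-0.0525,0],"angular":[0,0,0],"claw":0.05},{"travel":[0.036,-0.0525,0],"angular":[0,0,0],"claw":0.05},{"travel":[0,0,0],"angular":[0,0,-0.062],"claw":0.05},{"travel":[0,0,0.04],"angular":[0,0,0],"claw":0.05},{"travel":[0,0,0],"angular":[0,0,0],"claw":0.05},{"travel":[0,0,0],"angular":[0,0,0],"claw":0.05},{"travel":[0,0,0],"angular":[0,0,0],"claw":0.05}]' 30 >/dev/null
python3 -c "
from go import *
fr();plan(.5835,-.0105,.016)"
```

```text
t 47.95 tcp [ 0.5839 -0.0108  0.0789] rail [167.7 144.1] ang 23.14 zax [ 7.e-04 -2.e-04 -1.e+00] F [-0.2 -0.   0.4] w 0.05 g 0.0 j6 59.0
   F rail xyz [-0.2  0.   0.4]
to [ 0.5835 -0.0105  0.016 ] travel total [-0.0005 -0.0007  0.1049] turn 0.0616 rows>= 1.3
```

```bash
python3 -m handwheel '[{"travel":[0,0,0.04],"angular":[0,0,0],"claw":0.05},{"travel":[0,0,0.04],"angular":[0,0,0],"claw":0.05},{"travel":[0,0,0.0169],"angular":[0,0,0],"claw":0.05},{"travel":[0,0,0.008],"angular":[0,0,0],"claw":0.05},{"travel":[0,0,0],"angular":[0,0,0],"claw":-0.2},{"travel":[0,0,0],"angular":[0,0,0],"claw":-0.6},{"travel":[0,0,0],"angular":[0,0,0],"claw":-0.6},{"travel":[0,0,0],"angular":[0,0,0],"claw":-0.6},{"travel":[0,0,0],"angular":[0,0,0],"claw":-0.6},{"travel":[0,0,0],"angular":[0,0,0],"claw":-0.6}]' 10 >/dev/null
python3 -c "
from go import *
fr()"
python3 -m handwheel '[{"travel":[0,0,0],"angular":[0,0,0],"claw":-1},{"travel":[0,0,0],"angular":[0,0,0],"claw":-1},{"travel":[0,0,0],"angular":[0,0,0],"claw":-1},{"travel":[0,0,-0.02],"angular":[0,0,0],"claw":-1},{"travel":[0,0,-0.04],"angular":[0,0,0],"claw":-1},{"travel":[0,0,-0.04],"angular":[0,0,0],"claw":-1},{"travel":[0,0,-0.04],"angular":[0,0,0],"claw":-1},{"travel":[0,0,0],"angular":[0,0,0.062],"claw":-1},{"travel":[0,0,0],"angular":[0,0,0],"claw":-1},{"travel":[0,0,0],"angular":[0,0,0],"claw":-1}]' 40 >/dev/null
python3 - <<'E'
from go import *
fr();plan(*rail(-.045),.1)
im,P=cloud("side");save("pics/st2.png",cv2.resize(im[120:280,220:400],None,fx=4,fy=3.6))
E
```

```text
t 48.95 tcp [ 0.584  -0.0106  0.016 ] rail [167.9 144.3] ang 23.18 zax [ 1.2e-03 -3.0e-04 -1.0e+00] F [-1.2 -0.1  6.6] w 0.0257 g 10.0 j6 59.0
   F rail xyz [-1.2  0.3  6.6]
t 49.95 tcp [ 0.5834 -0.0105  0.0995] rail [167.3 144.6] ang 17.73 zax [-3.e-04 -0.e+00 -1.e+00] F [ 0.5  0.8 -1.1] w 0.026 g 40.0 j6 65.0
   F rail xyz [ 0.7  0.6 -1.1]
to [ 0.4247 -0.2126  0.1   ] travel total [-0.3538  0.241  -0.0009] turn 0.0015 rows>= 5.4
```

View pics/st2.png

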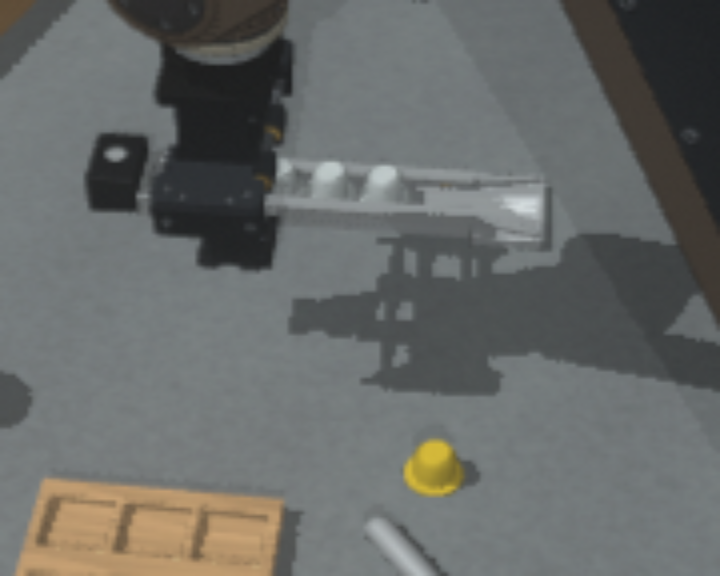

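The stop is held at (235,250) with its shoulder toward the apron side. Now I'll take it to the apron.

```bash
python3 -m handwheel '[{"travel":[-0.0198,0.0139,0],"angular":[0,0,0.0015],"claw":-1},{"travel":[-0.0477,0.0325,0],"angular":[0,0,0],"claw":-1},{"travel":[-0.0477,0.0325,0],"angular":[0,0,0],"claw":-1},{"travel":[-0.0477,0.0325,0],"angular":[0,0,0],"claw":-1},{"travel":[-0.0477,0.0325,0],"angular":[0,0,0],"claw":-1},{"travel":[-0.0477,0.0325,0],"angular":[0,0,0],"claw":-1},{"travel":[-0.0477,0.0325,0],"angular":[0,0,0],"claw":-1},{"travel":[-0.0477,0.0325,0],"angular":[0,0,0],"claw":-1},{"travel":[0,0,0],"angular":[0,0,0],"claw":-1},{"travel":[0,0,0.06],"angular":[0,0,0],"claw":-1}]' >/dev/null
python3 -m handwheel '[{"travel":[0,0,0],"angular":[0,0,0],"claw":-1},{"travel":[0,0,0],"angular":[0,0,0],"claw":-1},{"travel":[0,0,0],"angular":[0,0,0],"claw":-1},{"travel":[0,0,0],"angular":[0,0,0],"claw":-1},{"travel":[0,0,0],"angular":[0,0,0],"claw":-1},{"travel":[0,0,0],"angular":[0,0,0],"claw":-1},{"travel":[0,0,0],"angular":[0,0,0],"claw":-1},{"travel":[0,0,0],"angular":[0,0,0],"claw":-1},{"travel":[0,0,0],"angular":[0,0,0],"claw":-1},{"travel":[0,0,0],"angular":[0,0,0],"claw":-1}]' >/dev/null
python3 -c "
from go import *
fr();plan(*rail(-.045),.0288)"
```

```text
t 52.0 tcp [ 0.4246 -0.2124  0.0633] rail [-45.    0.2] ang 17.46 zax [-1.e-04 -0.e+00 -1.e+00] F [ 0.4  0.6 -1.2] w 0.0259 g 40.0 j6 38.0
   F rail xyz [ 0.6  0.5 -1.2]
to [ 0.4247 -0.2126  0.0288] travel total [0.0001 0.0003 0.0575] turn -0.0016 rows>= 0.7
```

```bash
python3 -m handwheel '[{"travel":[0,0.0003,0.035],"angular":[0,0,-0.0016],"claw":-1},{"travel":[0,0,0.016],"angular":[0,0,0],"claw":-1},{"travel":[0,0,0.0065],"angular":[0,0,0],"claw":-1},{"travel":[0,0,0],"angular":[0,0,0],"claw":-1},{"travel":[0.01,0,0],"angular":[0,0,0],"claw":-1},{"travel":[0.012,0,0],"angular":[0,0,0],"claw":-1},{"travel":[0.012,0,0],"angular":[0,0,0],"claw":-1},{"travel":[0.012,0,0],"angular":[0,0,0],"claw":-1},{"travel":[0.01,0,0],"angular":[0,0,0],"claw":-1},{"travel":[0,0,0],"angular":[0,0,0],"claw":-1}]' >/dev/null
python3 -c "
from go import *
fr()"
python3 -m handwheel '[{"travel":[0.008,0,0],"angular":[0,0,0],"claw":-1},{"travel":[0.008,0,0],"angular":[0,0,0],"claw":-1},{"travel":[0.008,0,0],"angular":[0,0,0],"claw":-1},{"travel":[0.008,0,0],"angular":[0,0,0],"claw":-1},{"travel":[0.006,0,0],"angular":[0,0,0],"claw":-1},{"travel":[0.004,0,0],"angular":[0,0,0],"claw":-1},{"travel":[0.004,0,0],"angular":[0,0,0],"claw":-1},{"travel":[0,0,0],"angular":[0,0,0],"claw":-1},{"travel":[0,0,0],"angular":[0,0,0],"claw":-1},{"travel":[0,0,0],"angular":[0,0,0],"claw":-1}]' >/dev/null
python3 -c "
from go import *
fr()"
```

```text
t 53.0 tcp [ 0.4575 -0.2022  0.0288] rail [-10.6  -0. ] ang 17.65 zax [ 4.e-04 -3.e-04 -1.e+00] F [0.3 0.2 0.3] w 0.0258 g 40.0 j6 41.0
   F rail xyz [0.3 0.1 0.3]
t 54.0 tcp [ 0.4837 -0.1942  0.029 ] rail [16.8 -0.4] ang 17.6 zax [ 1.5e-03 -6.0e-04 -1.0e+00] F [ 4.3  1.  -1.6] w 0.026 g 40.0 j6 43.0
   F rail xyz [ 4.4 -0.4 -1.6]
```

```bash
python3 -m handwheel '[{"travel":[0.0025,0,0],"angular":[0,0,0],"claw":-1},{"travel":[0.0025,0,0],"angular":[0,0,0],"claw":-1},{"travel":[0.0015,0,0],"angular":[0,0,0],"claw":-1},{"travel":[0.001,0,0],"angular":[0,0,0],"claw":-1},{"travel":[0,0,0],"angular":[0,0,0],"claw":-1},{"travel":[0,0,0],"angular":[0,0,0],"claw":-1},{"travel":[0,0,0],"angular":[0,0,0],"claw":-1},{"travel":[0,0,0],"angular":[0,0,0],"claw":-1},{"travel":[0,0,0],"angular":[0,0,0],"claw":-1},{"travel":[0,0,0],"angular":[0,0,0],"claw":-1}]' >/dev/null
python3 -c "
from go import *
fr()"
python3 -m handwheel '[{"travel":[0.0015,0,0],"angular":[0,0,0],"claw":-1},{"travel":[0.0015,0,0],"angular":[0,0,0],"claw":-1},{"travel":[0.0,0,0],"angular":[0,0,0],"claw":-1},{"travel":[0,0,0],"angular":[0,0,0],"claw":-1},{"travel":[0,0,0],"angular":[0,0,0],"claw":-1},{"travel":[0,0,0],"angular":[0,0,0],"claw":-1},{"travel":[0,0,0],"angular":[0,0,0],"claw":-1},{"travel":[0,0,0],"angular":[0,0,0],"claw":-1},{"travel":[0,0,0],"angular":[0,0,0],"claw":-1},{"travel":[0,0,0],"angular":[0,0,0],"claw":-1}]' >/dev/null
python3 -c "
from go import *
fr()"
```

```text
t 55.0 tcp [ 0.4873 -0.1927  0.0288] rail [20.7 -0. ] ang 17.61 zax [-0.e+00 -1.e-04 -1.e+00] F [-0.3  0.5 -0.5] w 0.0256 g 40.0 j6 44.0
   F rail xyz [-0.2  0.5 -0.5]
t 56.0 tcp [ 0.489  -0.1922  0.0288] rail [22.5 -0. ] ang 17.6 zax [-0.e+00 -1.e-04 -1.e+00] F [ 0.4  0.1 -1. ] w 0.0255 g 40.0 j6 44.0
   F rail xyz [ 0.4 -0.  -1. ]
```

```bash
for i in 1 2; do python3 -m handwheel '[{"travel":[0.001,0,0],"angular":[0,0,0],"claw":-1},{"travel":[0.001,0,0],"angular":[0,0,0],"claw":-1},{"travel":[0.0,0,0],"angular":[0,0,0],"claw":-1},{"travel":[0,0,0],"angular":[0,0,0],"claw":-1},{"travel":[0,0,0],"angular":[0,0,0],"claw":-1},{"travel":[0,0,0],"angular":[0,0,0],"claw":-1},{"travel":[0,0,0],"angular":[0,0,0],"claw":-1},{"travel":[0,0,0],"angular":[0,0,0],"claw":-1},{"travel":[0,0,0],"angular":[0,0,0],"claw":-1},{"travel":[0,0,0],"angular":[0,0,0],"claw":-1}]' >/dev/null
python3 -c "
from go import *
fr()"; done
```

```text
t 57.0 tcp [ 0.4899 -0.1918  0.0287] rail [23.5  0. ] ang 17.61 zax [-5.e-04  0.e+00 -1.e+00] F [-4.9 -3.1  0.1] w 0.0256 g 40.0 j6 44.0
   F rail xyz [-5.6 -1.5  0.1]
t 58.0 tcp [ 0.4901 -0.1917  0.0286] rail [23.7  0.1] ang 17.63 zax [-2.4e-03  3.0e-04 -1.0e+00] F [-9.9 -7.9  0.3] w 0.0259 g 40.0 j6 44.0
   F rail xyz [-11.9  -4.5   0.3]
```

Hard contact at 12 N means the shoulder is home. I'll release, lift and check.

```bash
python3 -m handwheel '[{"travel":[-0.0012,0,0],"angular":[0,0,0],"claw":-1},{"travel":[0,0,0],"angular":[0,0,0],"claw":0},{"travel":[0.0,0,0],"angular":[0,0,0],"claw":0},{"travel":[0,0,0],"angular":[0,0,0],"claw":0},{"travel":[0,0,0],"angular":[0,0,0],"claw":0},{"travel":[0,0,-0.03],"angular":[0,0,0],"claw":0},{"travel":[0,0,-0.06],"angular":[0,0,0],"claw":0},{"travel":[0,0,-0.07],"angular":[0,0,0],"claw":0},{"travel":[0,0.07,-0.03],"angular":[0,0,0],"claw":0},{"travel":[0,0.07,0],"angular":[0,0,0],"claw":0}]' >/dev/null
python3 -m handwheel '[{"travel":[0,0.07,0],"angular":[0,0,0],"claw":0},{"travel":[0,0.07,0],"angular":[0,0,0],"claw":0},{"travel":[0,0.07,0],"angular":[0,0,0],"claw":0},{"travel":[0,0,0],"angular":[0,0,0],"claw":0},{"travel":[0,0,0],"angular":[0,0,0],"claw":0},{"travel":[0,0,0],"angular":[0,0,0],"claw":0},{"travel":[0,0,0],"angular":[0,0,0],"claw":0},{"travel":[0,0,0],"angular":[0,0,0],"claw":0},{"travel":[0,0,0],"angular":[0,0,0],"claw":0},{"travel":[0,0,0],"angular":[0,0,0],"claw":0}]' >/dev/null
python3 - <<'E'
from go import *
fr();pods()
im,P=cloud("side");a=im[130:210,230:390]
im2,Pt=cloud("top")
save("pics/fin.png",np.vstack([cv2.resize(a,(800,400)),cv2.resize(im2[130:275,310:410],(400,580)).transpose(1,0,2)[:200,:].repeat(1,0) if 0 else np.zeros((1,800,3),np.uint8)]))
for n,Q in(("side",P),("top",Pt)):
    q=Q[np.isfinite(Q).all(-1)&(Q[...,2]>.039)&(Q[...,2]<.06)]; q=q[np.hypot(q[:,0]-.489,q[:,1]+.192)<.04]
    r=np.array([inrail(x) for x in q]); print(n,len(r),"stop mean",r.mean(0)*1e3,"mid",(np.percentile(r,3,0)+np.percentile(r,97,0))/2*1e3)
E
```

```text
t 60.0 tcp [ 0.5543 -0.3915  0.143 ] rail [  24.4 -209.8] ang 17.63 zax [ 2.e-04 -2.e-04 -1.e+00] F [ 1.1 -0.5 -0.7] w 0.0476 g 0.0 j6 32.0
   F rail xyz [ 0.9 -0.9 -0.7]
  blob 40 [ 0.6478 -0.1391  0.0407] rail [189.9   2.6]
  blob 45 [ 0.6106 -0.15    0.0408] rail [151.1   3.4]
  blob 47 [ 0.5732 -0.1621  0.0406] rail [111.8   3.2]
  blob 70 [ 0.4888 -0.1886  0.0441] rail [23.4  3.5]
  blob 42 [ 0.5324 -0.1743  0.0413] rail [69.2  3.9]
  blob 69 [0.7253 0.1736 0.0439] rail [358.3 277.2]
side 62 stop mean [23.69248443  2.499563  ] mid [23.47022757  1.23650797]
top 10 stop mean [59.96362907  2.11489205] mid [59.86177297  2.66246706]
```

View pics/fin.png

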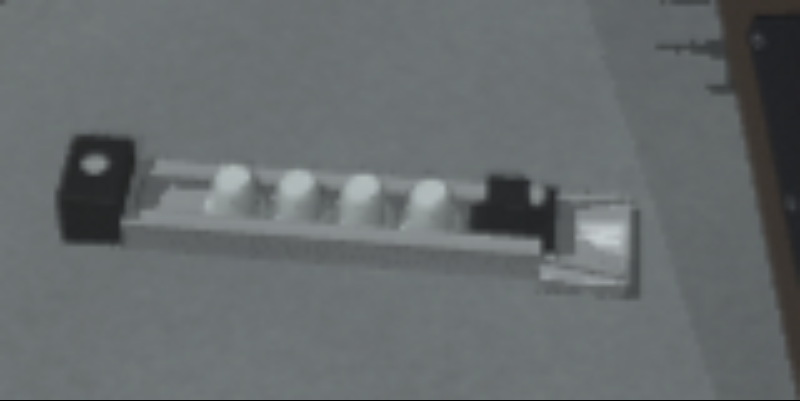

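The stop (520,210) sits with its shoulder against the lips. The side camera puts it within 0.5 mm of its original seated reading, and the four pods are upright ahead of it. Handing in.

```bash
python3 -c "
from plant import robot
print(robot.close_job())"
```

```text
the job is handed in; nothing more can be done
None
```

I handed the job in: all four tall pods are upright in the rail past the catches, the end stop is back home against the lips, the short pod is still in its pocket, and I saw no bystander disturbed; the hand-in reported no verdict.

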